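Rack the moulded plaques and empty the sprue hopper

TASK

Close out this moulding batch. Put the stray sprue lump from the table into the tipping hopper, tip the hopper by its orange bar until all the sprues have dropped into the red crate, and swing it back fully upright; also take every plaque from the lean stand and set it in a slot of the white cooling rack, straightened up, fully home on the slot floor and roughly centred along the slot, one plaque to a slot. When all of that is done press the green button fully, and leave the other things on the table undisturbed.

Things in the scene. Friction and masses are not known exactly. Their poses are not given: they have to be found in the camera images.
- plaque_a_mid (a point): red moulded plaque (may be absent): flat plate 80 mm high, 100 mm wide, 8 mm thick, 75 g. Point: its centre. Its z axis runs up the 80 mm height (40 mm to either edge), y along the 100 mm width, x through the thickness. It starts leaning in the stand, 20 degrees from upright, its top edge towards the robot (-x side of the stand)
- plaque_b_mid (a point): yellow moulded plaque (may be absent): flat plate 80 mm high, 100 mm wide, 8 mm thick, 75 g. Point: its centre. Its z axis runs up the 80 mm height (40 mm to either edge), y along the 100 mm width, x through the thickness. It starts leaning in the stand, 20 degrees from upright, its top edge towards the robot (-x side of the stand)
- plaque_c_mid (a point): blue moulded plaque (may be absent): flat plate 80 mm high, 100 mm wide, 8 mm thick, 75 g. Point: its centre. Its z axis runs up the 80 mm height (40 mm to either edge), y along the 100 mm width, x through the thickness. It starts leaning in the stand, 20 degrees from upright, its top edge towards the robot (-x side of the stand)
- plaque_d_mid (a point): green moulded plaque (may be absent): flat plate 80 mm high, 100 mm wide, 8 mm thick, 75 g. Point: its centre. Its z axis runs up the 80 mm height (40 mm to either edge), y along the 100 mm width, x through the thickness. It starts leaning in the stand, 20 degrees from upright, its top edge towards the robot (-x side of the stand)
- stand: grey lean stand, fixed. Base 300 x 150 x 20 mm, origin at table height, x axis away from the robot, slightly turned. Plaques lean to its -x on pairs of thin sloped bars (one pair each 60 mm along x; bars 76 mm apart over the width, reaching 60 mm over the base): behind each plaque's middle is a 65 mm wide gap for a finger. Lower edges 20 mm up, behind a 10 mm high strip on the +x side
- rack: white cooling rack, orange chamfers, fixed, slightly turned; 270 x 140 mm, 35 mm high. Origin under its middle at table height. Four slots along its y at x = -90, -30, 30, 90 mm: 130 mm long, open-ended, 10.5 mm wide, floor at 10 mm, 25 mm deep, top 6 mm chamfered 45 deg (mouth 22.5 mm). A seated plaque's centre is 50 mm above the table and can rock 6 deg; on top of the ribs it is 25 mm higher
- tipper: sprue tipper, fixed, turned a little at random: red open crate (210 x 170 mm, 80 mm high, 5 mm walls, its centre 75 mm along +x from the origin) with two blue posts carrying the aluminium hopper. Origin on the table under the hinge; x axis = the way the hopper tips (away from the robot)
- hopper_hinge (a point): centre of the hopper's hinge axis, 150 mm above the table; the axis runs along the tipper's y
- hopper_handle (a point): middle of the hopper's orange bar: 12 mm round, 118 mm long (100 clear between brackets), parallel to the hinge. Hopper upright: 107 mm towards the robot (-x of the tipper) and 55 mm above the hinge; it moves in a circle of 120 mm radius about it. Nearest wall 40 mm away, rim 20 mm lower
- hopper (a joint): hopper angle, rad: 0 upright (stop), grows as its mouth tips away from the robot over the crate, stop at 2.2; stays where left (2 to 3 N at the bar), empties from about 1.9. Open box, mouth 105 mm along x by 120 along y, its middle 12 mm towards the robot from the hinge when upright, rim 185 and floor 110 mm above the table
- sprue_a_mid (a point): black sprue lump, starts in the hopper: 60 x 24 x 24 mm, long along its x, 30 g. Point: its centre, 12 mm above what it lies on
- sprue_b_mid (a point): orange sprue lump, starts in the hopper: 60 x 24 x 24 mm, long along its x, 30 g. Point: its centre, 12 mm above what it lies on
- stray_mid (a point): stray orange sprue lump, starts on the table: 60 x 24 x 24 mm, long along its x, 30 g. Point: its centre, 12 mm above what it lies on
- button_top (a point): top of the green release button on the grey control box (90 x 80 x 30 mm, fixed): 36 mm across, pressed straight down, 6 mm travel
- button (a joint): button travel, m: 0 out, 0.006 fully in, about 4 N, springs back; counts as pressed beyond 0.004
- mug: blue mug, 85 mm high; bystander, to be left alone; origin at its underside
- tape: yellow tape roll lying flat, 70 mm across, 24 mm high; bystander, to be left alone; origin at its underside
- jar: amber jar, 75 mm high, 60 mm across; bystander, to be left alone; origin at its underside
- spray: spray can, 150 mm high; bystander, to be left alone; origin at its underside
- gauge: steel gauge block 90 x 50 x 30 mm; bystander, to be left alone; origin at its underside
- driver: red screwdriver lying on the table; bystander, to be left alone
Mind the look-alikes: they are no part of the job. There is more than one size of the part that bears plaque_c_mid; the job needs the middle-sized. What is shaped like the part that bears button_top but purple is not meant.

How it is judged:
By the outcome, as a careful person would: the job done as asked, in the order asked, and still so for the second after the job is handed in, with the robot touching nothing.
Of plaque_a, plaque_b, plaque_c, plaque_d only 2 to 4 are there at a start; the rules pass over those that are not, and their reading is None.
At some moment in a run one of stray may be knocked a few centimetres aside while the robot is not near it.
It also fails if it takes over 210 s, if anything falls off the work surface, if the arm or the gripper's body presses on something with over 40 N, if the wrist force passes 120 N, or if a joint passes its speed limit or range.

ROBOT

A 6-joint arm with a two-finger parallel gripper is mounted at the origin on the work surface. World frame = base frame: x ahead of the robot, y to its left, z up, the work surface at z = 0. Lengths are in mm, angles in rad, forces in N, time in s.
With the tool pointing down it reaches from about 275 to 850 mm from the base axis. Payload 19 kg.
Tool frame: the origin (TCP) lies between the finger pads; the fingertips stand ahead of it and the grasp point (between the pads) is the TCP (finger_overhang is the z of the fingertips in the tool frame, in mm); z points along the fingers, y is the line along which they close (so a half turn about z gives the same grasp; the last joint's range is limited). The gripper opens to 85 mm and grips with 20 to 120 N. Pads are 22 mm wide; open, the fingers measure 114 mm over their backs; the gripper's body (76 mm by 85 mm) begins 54 mm behind the grasp point. The pads swing forward as they close: fully open they stand 13 mm farther back than shut.
Start: joints at [-1.303, 0.15, 1.437, -0, 1.554, -0.134], TCP at [224.841, -529.187, 250.267] pointing down, gripper open.
Joint ranges: [-2.8, 2.8], [-0.68, 2.1], [0.12, 2.68], [-1.39, 4.53], [0.16, 2.79], [-2.81, 2.81]. Speed limits (rad/s): [1.89, 1.89, 2.22, 3.01, 3.01, 3.01].

INTERFACE

Orientations are given as a rotation vector (axis times angle).
In Python, from plant import sense, capture, finish_job, finger_overhang gives the robot as it stands.
- The arm moves only by the tool play_rows, never from a script. Its argument "steps" is a list of rows, each a list of 7 numbers: the shift along the tool's x, y, z in cm, then the turn, a rotation vector about the tool's x, y, z in rad, then the finger opening in cm, from 0 to 8.54. In form: [[x, y, z, ax, ay, az, fingers], ...]. A call has 1 to 8 rows; each row is the pose to reach, as a shift and turn from the pose commanded when the call began, along the tool's axes at that moment; what a row does not reach only later rows make up. A row lasts 1/12 s, in which the tool goes at most 41.7 mm and 7.16 degrees, less where a joint would pass 70% of its speed; a pose out of reach is approached as far as the arm can. A call with a gripper value outside its range is refused whole. The fingers move at their own pace and stop on an object; "newtons" is the grip in N (left out, the last holds). Time passes only in rows, so rows that repeat a pose let the fingers close. It gives the time, the measured TCP pose, the force, the opening and the grip force at its end, in the units of the state.
- sense(): the state, without advancing time (a new reading comes with each control period).
- capture(name): name is "side" or "top"; returns a dict with "color" (384x512x3 uint8, blue, green, red), "camera_matrix" (3x3 intrinsics, pixels), "D" ([k1, k2, p1, p2, k3] as OpenCV has them; the pictures are not rectified), "world_to_cam" (4x4, takes a point from world to camera coordinates). Camera axes: x right, y down, z forward; pixel columns grow to the right and rows downward; lengths in mm; the calibration is good to about 2 mm. A picture is of the moment at which its call begins. There is no depth.
- finish_job(): hands the job in; it is judged then, once.
The state is a dict: "time": time; "joints": joint angles; "qd": joint speeds; "tau": joint torques, N m; "eef_pos": TCP position; "eef_rot": TCP orientation; "wrist_force": force on the tool from outside, world axes, zero at the start; "wrist_torque": the same for the moment, N m; "opening": opening from 0.0 (shut) to 1.0 (fully open); "finger_force": force on a finger pad.
Only numpy, scipy, OpenCV 4.12 (cv2) and the standard library are available. Lean on these libraries where they do the work, as an engineer would, in place of code of your own. Each camera call takes 0.05 s, during which the arm holds its last target. There are 200 camera calls.

## Working session

There is one attempt and no reset: what is moved stays moved. The work goes in short steps, Python scripts to look and compute and a tool call to move; the robot and the scene stay as the last step left them, time stands still between calls to the robot, and variables do not carry over. Pictures are saved under pics/ and viewed, at most 14 in all, crops included, and the job is handed in when it is done.

Besides the shell and the picture viewer there is one more tool, called after ">>>" as name(argument=value, ...), one argument or row to a line, values as JSON. play_rows: Moves the arm, as the interface text tells. Its arguments: {"type":"object","properties":{"steps":{"type":"array"},"newtons":{"type":"number"}},"required":["steps"]}

```bash
mkdir -p pics; ls; python3 - <<'E'
from plant import sense, capture, finger_overhang
import cv2,pickle
print(finger_overhang, sense())
for n in("side","top"):
    c=capture(n); cv2.imwrite(f"pics/{n}0.png",cv2.resize(c["color"],(800,600),interpolation=cv2.INTER_CUBIC)); pickle.dump(c,open(f"{n}0.pkl","wb"))
    print(c["camera_matrix"],c["D"],c["world_to_cam"])
E
```

```text
pics
19.0 {'time': 0.0, 'joints': array([-1.30302561e+00,  1.50987662e-01,  1.43801291e+00, -2.08925292e-05,
        1.55377715e+00, -1.33989114e-01]), 'qd': array([ 0.00128995,  0.00026381, -0.00066263,  0.00093683,  0.00060506,
       -0.00065721]), 'tau': array([-2.07637837e-03, -7.13053751e+01, -5.70871747e+01, -6.65153893e-04,
        8.86208669e-03, -3.00537749e-05]), 'eef_pos': array([ 224.77230567, -529.01681401,  249.68351479]), 'eef_rot': array([-3.07726219e+00, -6.26612013e-01,  1.57104817e-04]), 'wrist_force': array([ 0.22039946, -0.6831964 ,  1.15299008]), 'wrist_torque': array([-0.01191633,  0.05589768, -0.02774912]), 'finger_force': 0.0, 'opening': 0.9984646120781471}
[[492.32772186   0.         265.04729187]
 [  0.         492.32772186 195.04263648]
 [  0.           0.           1.        ]] [-0.02930179  0.          0.          0.          0.        ] [[ 9.50437282e-01 -3.10278366e-01  1.99074827e-02 -5.05088189e+02]
 [-1.51602608e-01 -5.18382811e-01 -8.41603179e-01  1.96873848e+02]
 [ 2.71450956e-01  7.96873012e-01 -5.39729360e-01  1.40334332e+03]
 [ 0.00000000e+00  0.00000000e+00  0.00000000e+00  1.00000000e+00]]
[[454.61081928   0.         258.10906219]
 [  0.         454.61081928 195.00319912]
 [  0.           0.           1.        ]] [0.03896309 0.         0.         0.         0.        ] [[ 1.55987515e-02 -9.99694107e-01  1.91930235e-02 -2.10708499e+01]
 [-9.92403803e-01 -1.78219901e-02 -1.21725382e-01  5.46788232e+02]
 [ 1.22030205e-01 -1.71484655e-02 -9.92378234e-01  1.49299313e+03]
 [ 0.00000000e+00  0.00000000e+00  0.00000000e+00  1.00000000e+00]]
```

View pics/side0.png

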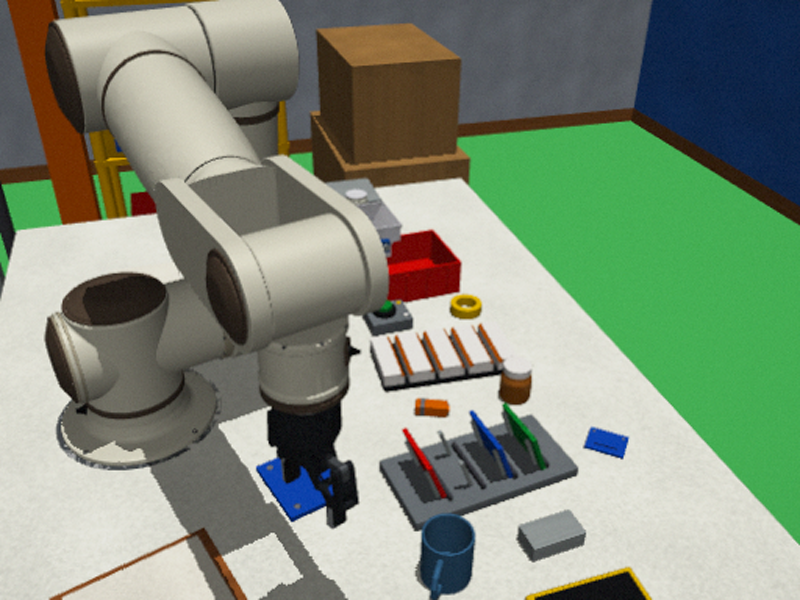

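View pics/top0.png

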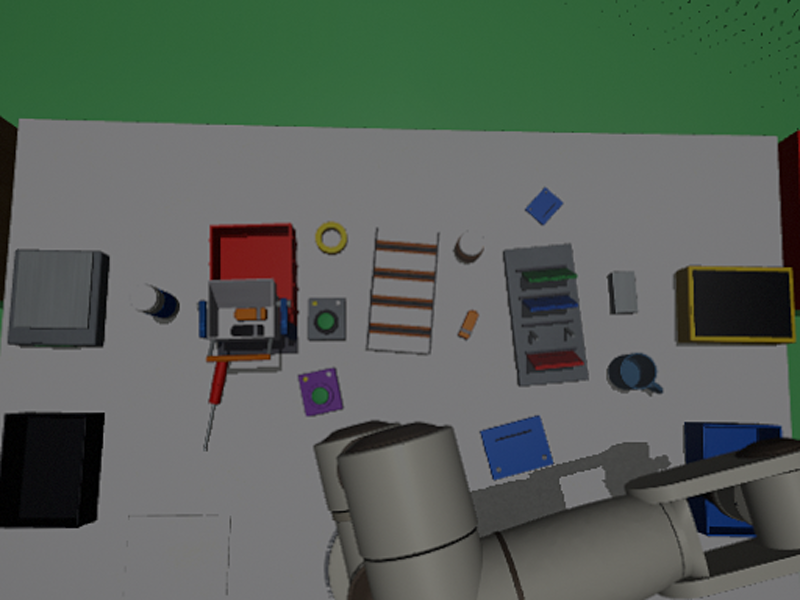

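The side picture shows red, blue and green plaques in the stand and an empty second place. In the top picture the hopper is at about (245,320), the rack at (403,290), the stray at (468,323), the stand at (547,315) and the green button at (325,320). The purple box and the large and small blue plaques are decoys. Next I enlarge crops to measure.

```bash
cat > h.py <<'E'
import numpy as np, cv2, pickle
from scipy.spatial.transform import Rotation as R
def crop(c,x,y,w,h,s,out):
    im=c["color"][y:y+h,x:x+w]
    im=cv2.resize(im,None,fx=s,fy=s,interpolation=cv2.INTER_CUBIC)
    im=np.clip(im.astype(float)*(1.7 if c["color"].mean()<90 else 1),0,255).astype(np.uint8)
    for i in range(0,w,10): cv2.putText(im,str(x+i),(int((i+.5)*s)-8,8),0,.3,(255,0,255),1); cv2.line(im,(int((i+.5)*s),10),(int((i+.5)*s),14),(255,0,255),1)
    for i in range(0,h,10): cv2.putText(im,str(y+i),(0,int((i+.5)*s)+3),0,.3,(255,0,255),1)
    cv2.imwrite(out,im)
def px2w(c,px,z):
    "pixels (orig) -> world at heights z"
    px=np.array(px,float).reshape(-1,2); z=np.broadcast_to(z,(len(px),))
    n=cv2.undistortPoints(px[:,None],c["camera_matrix"],c["D"])[:,0]
    T=c["world_to_cam"]; Rm=T[:3,:3]; o=-Rm.T@T[:3,3]
    d=np.c_[n,np.ones(len(n))]@Rm
    return o+d*((z-o[2])/d[:,2])[:,None]
def w2px(c,P):
    T=c["world_to_cam"]
    return cv2.projectPoints(np.array(P,float).reshape(-1,1,3),cv2.Rodrigues(T[:3,:3])[0],T[:3,3],c["camera_matrix"],c["D"])[0][:,0]
E
python3 - <<'E'
from h import *
c=pickle.load(open("top0.pkl","rb"))
crop(c,122,135,160,120,5,"pics/t1.png"); crop(c,228,140,160,120,5,"pics/t2.png")
E
```

```text
(no output)
```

View pics/t1.png

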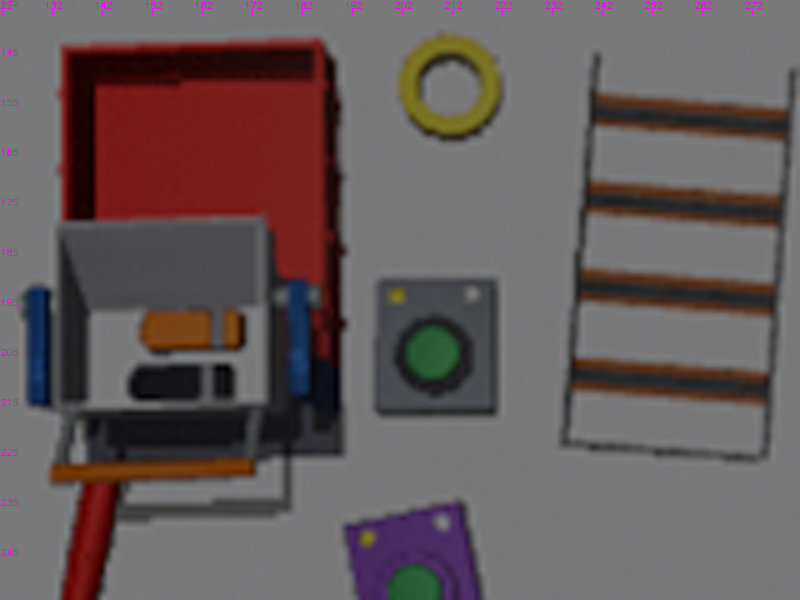

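View pics/t2.png

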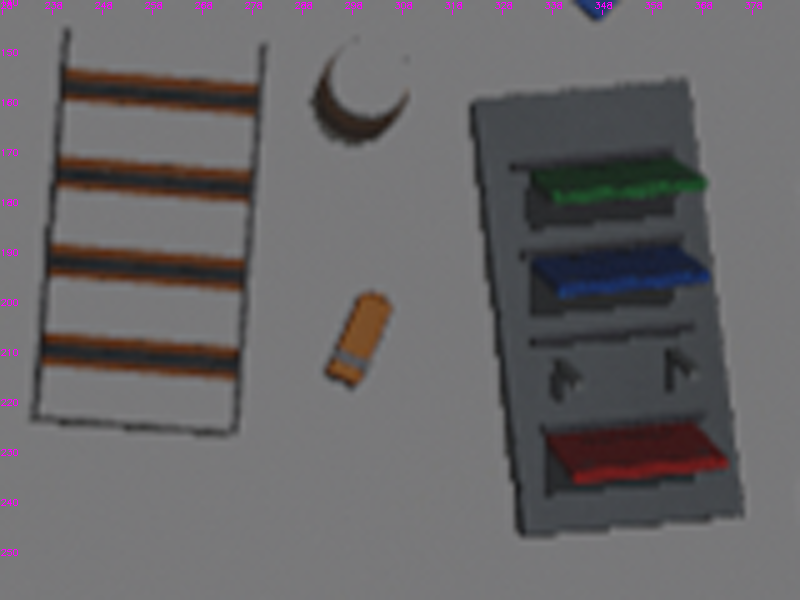

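t1 (5x, offset 122,135): the handle bar runs (52,472)–(254,465). The button is at (433,352), and the box corners are at (378,280)/(497,412). The crate's far corners are (64,47)/(322,40).
t2 (5x, offset 228,140): the slot ends run from (65,83)–(260,99) down to (43,348)–(240,362). The stray runs (375,295)–(343,383). The stand corners are (472,103), (685,80), (743,517) and (523,535).

```bash
cat > fit.py <<'E'
from h import *
from scipy.optimize import least_squares
c=pickle.load(open("top0.pkl","rb"))
A=lambda P:(np.array(P,float)+.5)/5-.5+[122,135]
B=lambda P:(np.array(P,float)+.5)/5-.5+[228,140]
print("cam",(-c["world_to_cam"][:3,:3].T@c["world_to_cam"][:3,3]).round())
def pose(name,px,loc,x0):
    loc=np.array(loc,float)
    def f(p):
        Rz=R.from_euler('z',p[2]).as_matrix()
        return (w2px(c,loc@Rz.T+[p[0],p[1],0])-px).ravel()
    s=least_squares(f,x0,x_scale=[10,10,.1])
    print(name,s.x.round(3),"deg",np.degrees(s.x[2]).round(2),"res",s.fun.round(2)); return s.x
# local x away from robot(up in pic), local y left in pic
rack=pose("rack",B([(65,83),(260,99),(58,172),(253,186),(50,259),(246,273),(43,348),(240,362)]),
 [(x,y,35) for x in(90,30,-30,-90) for y in(70,-70)],[600,0,0])
stand=pose("stand",B([(472,103),(685,80),(743,517),(523,535)]),[(150,75,20),(150,-75,20),(-150,-75,20),(-150,75,20)],[600,-200,0])
tip=pose("tip",A([(52,472),(254,465),(64,47),(322,40)]),[(-107,59,205),(-107,-59,205),(180,85,80),(180,-85,80)],[600,300,0])
print("button",px2w(c,A([(433,352)]),36).round(1),"box",px2w(c,A([(378,280),(497,280),(497,412),(377,413)]),30).round(1))
s=px2w(c,B([(360,340),(375,295),(343,383)]),24); print("stray",s.round(1),np.degrees(np.arctan2(*(s[1]-s[2])[1::-1])))
print("bar",px2w(c,A([(52,472),(254,465)]),205).round(1))
for n,p in (("rack",rack),("stand",stand)):
    Rz=R.from_euler('z',p[2]).as_matrix()
    print(n,[(p[:2]+(Rz@[x,0,0])[:2]).round(1).tolist() for x in(-90,-30,30,90)])
# plaque top edge check, red: pixel of near top-edge corners
print("plq red/blue/green top near edge mid @z20+75+",px2w(c,B([(652,470),(635,282),(625,190)]),[95]*3).round(1))
print("edge ends", px2w(c,B([(575,482),(728,463),(560,296),(709,275),(553,202),(706,182)]),[95]*6).round(1))
E
python3 fit.py
```

```text
cam [ 361.   14. 1549.]
rack [ 5.84043e+02 -1.09040e+01 -6.00000e-02] deg -3.43 res [-1.21  0.02  0.98  0.04 -1.24 -0.35  1.15  0.07 -1.08 -0.15  1.3   0.27
 -1.14 -0.19  1.25  0.23]
stand [ 5.34400e+02 -3.19484e+02  1.15000e-01] deg 6.58 res [-0.4  -0.59  0.38 -0.13  0.22 -0.05 -0.2   0.73]
tip [5.27945e+02 3.04553e+02 4.50000e-02] deg 2.6 res [-0.05  0.26  0.16  0.44 -0.38 -0.52  0.26 -0.3 ]
button [[510.2 154.1  36. ]] box [[558.7 192.9  30. ]
 [560.2 113.1  30. ]
 [471.3 110.8  30. ]
 [469.3 190.7  30. ]]
stray [[ 508.  -152.7   24. ]
 [ 538.7 -162.7   24. ]
 [ 478.7 -141.3   24. ]] -19.59251185217409
bar [[419.1 358.5 205. ]
 [425.  241.3 205. ]]
rack [[494.2, -5.5], [554.1, -9.1], [614.0, -12.7], [673.9, -16.3]]
stand [[445.0, -329.8], [504.6, -322.9], [564.2, -316.0], [623.8, -309.2]]
plq red/blue/green top near edge mid @z20+75+ [[ 421.  -332.    95. ]
 [ 541.9 -322.4   95. ]
 [ 601.9 -316.5   95. ]]
edge ends [[ 412.5 -282.7   95. ]
 [ 426.3 -380.6   95. ]
 [ 531.9 -273.9   95. ]
 [ 547.3 -370.3   95. ]
 [ 593.2 -269.7   95. ]
 [ 608.1 -369.2   95. ]]
```

```bash
cat >> h.py <<'E'
def down(yaw_deg,tilt=0):
    "tool y at yaw (deg, world) ; tilt: tool z leans towards +tool-y heading"
    a=np.radians(yaw_deg); t=np.radians(tilt); h=np.array([np.cos(a),np.sin(a),0]); u=np.array([0,0,1.])
    z=-np.cos(t)*u+np.sin(t)*h; y=np.cos(t)*h+np.sin(t)*u
    return R.from_matrix(np.c_[np.cross(y,z),y,z])
def plan(*wps,start=None):
    "wps: (pos, Rotation). prints calls: shift cm, turn rad, rows"
    if start is None:
        from plant import sense
        s=sense(); start=(s["eef_pos"],R.from_rotvec(s["eef_rot"])); print("t",round(s["time"],1),"pos",s["eef_pos"].round(1),"F",s["wrist_force"].round(1),"open",round(s["opening"]*85.4,1))
    p,r=np.array(start[0],float),start[1]
    for q,g in wps:
        q=np.array(q,float); d=q-p; w=(r.inv()*g).as_rotvec()
        n=max(np.linalg.norm(d)/40,np.degrees(np.linalg.norm(w))/7,.5); k=int(np.ceil(n/7))
        print("->",q.round(1))
        for i in range(k):
            loc=r.inv().apply(d/k)/10; w1=w/k
            print("   ",(np.r_[loc.round(2),w1.round(3)]+0).tolist(),"x",int(np.ceil(n/k))+1)
            r=r*R.from_rotvec(w1)
        p=q; r=g
E
python3 - <<'E'
from h import *
g=down(-109.6)
plan(([508,-152.5,160],g),([508,-152.5,22],g),([508,-152.5,200],g))
E
```

```text
t 0.1 pos [ 224.8 -529.   249.8] F [-0.1  0.7  0.5] open 85.4
-> [ 508.  -152.5  160. ]
    [20.39, -11.78, 4.5, -0.001, 0.0, 0.372] x 7
    [14.72, -18.39, 4.5, -0.001, 0.0, 0.372] x 7
-> [ 508.  -152.5   22. ]
    [0.0, 0.0, 13.8, 0.0, 0.0, 0.0] x 5
-> [ 508.  -152.5  200. ]
    [0.0, 0.0, -17.8, 0.0, 0.0, 0.0] x 6
```

>>> play_rows(
  steps=[
    [20.39,-11.78,4.5,0,0,0.372,6],
    [20.39,-11.78,4.5,0,0,0.372,6],
    [20.39,-11.78,4.5,0,0,0.372,6],
    [20.39,-11.78,4.5,0,0,0.372,6],
    [20.39,-11.78,4.5,0,0,0.372,6],
    [20.39,-11.78,4.5,0,0,0.372,6],
    [20.39,-11.78,4.5,0,0,0.372,6],
  ],
  newtons=30,
)

```text
time: 0.68
eef_pos: [369.0, -335.9, 203.9]
eef_rot: [-3.138, -0.053, 0.0]
wrist_force: [-0.8, -0.1, 0.1]
opening: 0.7
finger_force: 0.0
```

>>> play_rows(
  steps=[
    [14.72,-18.39,4.5,0,0,0.372,6],
    [14.72,-18.39,4.5,0,0,0.372,6],
    [14.72,-18.39,4.5,0,0,0.372,6],
    [14.72,-18.39,4.5,0,0,0.372,6],
    [14.72,-18.39,4.5,0,0,0.372,6],
    [14.72,-18.39,4.5,0,0,0.372,6],
    [14.72,-18.39,4.5,0,0,0.372,6],
    [14.72,-18.39,4.5,0,0,0.372,6],
  ],
)

```text
time: 1.35
eef_pos: [508.9, -150.4, 159.2]
eef_rot: [-3.096, 0.529, 0.003]
wrist_force: [-0.3, -0.5, -0.2]
opening: 0.704
finger_force: 0.0
```

```bash
cat >> h.py <<'E'
def stray_side(c):
    h=cv2.cvtColor(c["color"],cv2.COLOR_BGR2HSV); m=cv2.inRange(h,(5,150,120),(18,255,255))
    m[:245]=0; m[300:]=0; m[:,:245]=0; m[:,325:]=0
    ys,xs=np.nonzero(m); return len(xs),xs.mean() if len(xs) else 0,ys.mean() if len(xs) else 0,xs.min() if len(xs) else 0,xs.max() if len(xs) else 0
E
python3 - <<'E'
from h import *
from plant import capture
print(stray_side(pickle.load(open("side0.pkl","rb"))))
c=capture("side"); print(stray_side(c)); crop(c,230,220,120,90,6,"pics/s1.png")
g=down(-109.6); plan(([508,-152.5,22],g))
E
```

```text
(113, np.float64(276.6371681415929), np.float64(258.86725663716817), np.int64(266), np.int64(286))
(28, np.float64(283.5357142857143), np.float64(259.2142857142857), np.int64(281), np.int64(286))
t 1.4 pos [ 508.3 -151.9  159.7] F [0.6 0.4 0.3] open 60.0
-> [ 508.  -152.5   22. ]
    [0.01, 0.07, 13.77, 0.0, 0.001, 0.002] x 5
```

View pics/s1.png

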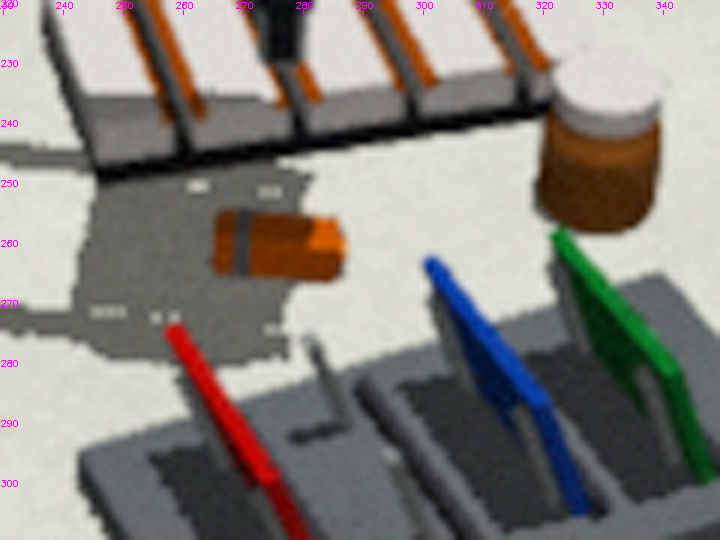

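The stray still spans columns 265–286 at row 260, so it hasn't moved. I'll grasp it.

>>> play_rows(
  steps=[
    [0,0.07,13.8,0,0,0,6],
    [0,0.07,13.8,0,0,0,6],
    [0,0.07,13.8,0,0,0,6],
    [0,0.07,13.8,0,0,0,6],
    [0,0.07,13.8,0,0,0,6],
    [0,0.07,13.8,0,0,0,1.5],
    [0,0.07,13.8,0,0,0,1.5],
    [0,0.07,13.8,0,0,0,1.5],
  ],
  newtons=30,
)

```text
time: 2.07
eef_pos: [508.7, -154.3, 24.2]
eef_rot: [3.095, -0.536, 0.004]
wrist_force: [0.2, -0.4, 0.6]
opening: 0.284
finger_force: 0.8
```

>>> play_rows(
  steps=[
    [0,0,0,0,0,0,1.5],
    [0,0,0,0,0,0,1.5],
    [0,0,-18,0,0,0,1.5],
    [0,0,-18,0,0,0,1.5],
    [0,0,-18,0,0,0,1.5],
    [0,0,-18,0,0,0,1.5],
    [0,0,-18,0,0,0,1.5],
    [0,0,-18,0,0,0,1.5],
  ],
)

```text
time: 2.73
eef_pos: [509.2, -154.2, 208.3]
eef_rot: [3.093, -0.534, 0.014]
wrist_force: [-0.6, -0.1, 0.1]
opening: 0.276
finger_force: 29.7
```

```bash
python3 - <<'E'
from h import *
from plant import sense
print(sense()["finger_force"])
c=pickle.load(open("top0.pkl","rb"))
A=lambda P:(np.array(P,float)+.5)/5-.5+[122,135]
tp=np.array([527.945,304.553]); Rz=R.from_euler('z',2.6,degrees=True).as_matrix()
print("sprues local",(px2w(c,A([(190,330),(182,382)]),134)-[*tp,0])@Rz)
print("rim local",(px2w(c,A([(60,222),(268,218),(60,408),(268,408)]),185)-[*tp,0])@Rz)
T=lambda x,y,z:(Rz@[x,y,z]+[*tp,0])
g=down(2.6)
plan((T(5,0,280),g),(T(5,0,168),g),(T(5,0,280),g),(T(-107,0,260),g),(T(-107,0,205),g))
E
```

```text
29.73155915737152
sprues local [[-16.64160342  -7.66434108 134.        ]
 [-48.97638819  -2.63676903 134.        ]]
rim local [[ 45.0658874   59.80255198 185.        ]
 [ 44.2643529  -64.59731949 185.        ]
 [-67.18274926  59.41980357 185.        ]
 [-70.77351645 -63.72168038 185.        ]]
t 2.7 pos [ 509.2 -154.2  208.3] F [-0.6 -0.1  0.1] open 23.5
-> [532.9 304.8 280. ]
    [-4.37, -14.67, -2.44, 0.003, -0.002, -0.653] x 7
    [5.44, -14.32, -2.39, 0.003, -0.002, -0.653] x 7
    [13.02, -8.08, -2.37, 0.003, -0.002, -0.653] x 7
-> [532.9 304.8 168. ]
    [0.0, 0.0, 11.2, 0.0, 0.0, 0.0] x 4
-> [532.9 304.8 280. ]
    [0.0, 0.0, -11.2, 0.0, 0.0, 0.0] x 4
-> [421.1 299.7 260. ]
    [0.0, -11.2, 2.0, 0.0, 0.0, 0.0] x 4
-> [421.1 299.7 205. ]
    [0.0, 0.0, 5.5, 0.0, 0.0, 0.0] x 3
```

>>> play_rows(
  steps=[
    [-4.37,-14.67,-2.9,0,0,-0.653,1.5],
    [-4.37,-14.67,-2.9,0,0,-0.653,1.5],
    [-4.37,-14.67,-2.9,0,0,-0.653,1.5],
    [-4.37,-14.67,-2.9,0,0,-0.653,1.5],
    [-4.37,-14.67,-2.9,0,0,-0.653,1.5],
    [-4.37,-14.67,-2.9,0,0,-0.653,1.5],
    [-4.37,-14.67,-2.9,0,0,-0.653,1.5],
  ],
)

```text
time: 3.32
eef_pos: [515.8, -0.0, 231.7]
eef_rot: [3.103, 0.491, 0.001]
wrist_force: [0.4, -0.5, 0.4]
opening: 0.27
finger_force: 29.8
```

>>> play_rows(
  steps=[
    [5.44,-14.32,-3,0,0,-0.653,1.5],
    [5.44,-14.32,-3,0,0,-0.653,1.5],
    [5.44,-14.32,-3,0,0,-0.653,1.5],
    [5.44,-14.32,-3,0,0,-0.653,1.5],
    [5.44,-14.32,-3,0,0,-0.653,1.5],
    [5.44,-14.32,-3,0,0,-0.653,1.5],
    [5.44,-14.32,-3,0,0,-0.653,1.5],
  ],
)

```text
time: 3.9
eef_pos: [523.8, 152.5, 261.4]
eef_rot: [-2.784, -1.457, -0.0]
wrist_force: [0.2, -0.4, -0.0]
opening: 0.275
finger_force: 29.8
```

>>> play_rows(
  steps=[
    [13.02,-8.08,-2.4,0,0,-0.653,1.5],
    [13.02,-8.08,-2.4,0,0,-0.653,1.5],
    [13.02,-8.08,-2.4,0,0,-0.653,1.5],
    [13.02,-8.08,-2.4,0,0,-0.653,1.5],
    [13.02,-8.08,-2.4,0,0,-0.653,1.5],
    [13.02,-8.08,-2.4,0,0,-0.653,1.5],
    [13.02,-8.08,-2.4,0,0,-0.653,1.5],
    [13.02,-8.08,-2.4,0,0,-0.653,1.5],
  ],
)

```text
time: 4.57
eef_pos: [532.0, 304.8, 285.3]
eef_rot: [-2.175, -2.267, 0.0]
wrist_force: [0.3, -0.7, -0.8]
opening: 0.268
finger_force: 29.8
```

```bash
cat >> h.py <<'E'
tp=np.array([527.945,304.553]); Tz=R.from_euler('z',2.6,degrees=True).as_matrix()
T=lambda x,y,z:(Tz@[x,y,z]+[*tp,0])
E
python3 - <<'E'
from h import *
g=down(2.6)
plan((T(3,0,165),g))
E
```

```text
t 4.6 pos [532.  304.8 285.3] F [ 0.3 -0.7 -0.8] open 22.9
-> [530.9 304.7 165. ]
    [-0.01, -0.1, 12.03, 0.0, 0.0, -0.004] x 5
```

>>> play_rows(
  steps=[
    [0,-0.1,12,0,0,0,1.5],
    [0,-0.1,12,0,0,0,1.5],
    [0,-0.1,12,0,0,0,1.5],
    [0,-0.1,12,0,0,0,1.5],
    [0,-0.1,12,0,0,0,1.5],
    [0,-0.1,12,0,0,0,3.8],
    [0,-0.1,12,0,0,0,3.8],
    [0,-0.1,12,0,0,0,3.8],
  ],
)

```text
time: 5.23
eef_pos: [529.5, 304.7, 165.5]
eef_rot: [-2.171, -2.268, 0.004]
wrist_force: [-14.4, -3.6, 1.8]
opening: 0.44
finger_force: 6.5
```

>>> play_rows(
  steps=[
    [0,0,0,0,0,0,3.8],
    [0,0,0,0,0,0,3.8],
    [0,0,-11.5,0,0,0,3.8],
    [0,0,-11.5,0,0,0,3.8],
    [0,0,-11.5,0,0,0,3.8],
    [0,0,-11.5,0,0,0,3.8],
    [0,0,-11.5,0,0,0,3.8],
    [0,0,-11.5,0,0,0,3.8],
  ],
)

```text
time: 5.9
eef_pos: [530.9, 304.9, 280.2]
eef_rot: [2.172, 2.27, 0.0]
wrist_force: [0.2, 0.3, -1.5]
opening: 0.443
finger_force: 0.0
```

```bash
python3 - <<'E'
from h import *
from plant import capture
g=down(2.6)
plan((T(-107,0,265),g),(T(-107,0,207),g))
c=capture("side"); crop(c,200,105,100,75,7,"pics/s2.png")
E
```

```text
t 5.9 pos [530.9 304.9 280.2] F [ 0.2  0.3 -1.5] open 37.9
-> [421.1 299.7 265. ]
    [-0.04, -10.99, 1.52, 0.0, 0.0, -0.001] x 4
-> [421.1 299.7 207. ]
    [0.0, 0.0, 5.8, 0.0, 0.0, 0.0] x 3
```

View pics/s2.png

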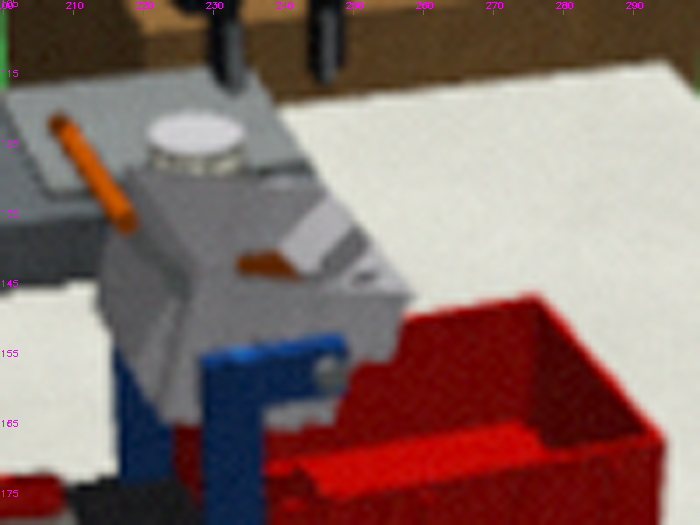

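The hopper holds an orange lump (at 240,143) and the fingers are empty. The bar runs (207,122)–(217,131). I'll compare that with the upright projection, then grip it.

```bash
python3 - <<'E'
from h import *
c=pickle.load(open("side0.pkl","rb"))
for th in(0,.1,.2):
    a=np.pi-np.arctan2(55,107)-th
    print(th,w2px(c,[T(120*np.cos(a),y,150+120*np.sin(a)) for y in(59,-59)]).round(1).tolist())
E
```

```text
0 [[202.7, 129.7], [211.9, 144.4]]
0.1 [[204.3, 126.7], [213.6, 141.3]]
0.2 [[206.2, 123.8], [215.6, 138.3]]
```

>>> play_rows(
  steps=[
    [0,-11,1.5,0,0,0,3],
    [0,-11,1.5,0,0,0,3],
    [0,-11,1.5,0,0,0,3],
    [0,-11,1.5,0,0,0,3],
    [0,-11,1.5,0,0,0,3],
  ],
)

```text
time: 6.37
eef_pos: [419.8, 300.2, 264.9]
eef_rot: [-2.169, -2.272, 0.001]
wrist_force: [0.1, 0.3, -0.5]
opening: 0.352
finger_force: 0.0
```

The bar projects best at about 0.28 rad, so the finger nudged the hopper on release. That's fine, I'll grip it there. The bar is then at local x −87.5, z 232.

```bash
python3 - <<'E'
from h import *
g=down(2.6)
B=lambda th:T(120*np.cos(2.667-th),0,150+120*np.sin(2.667-th))
plan((B(.28)+[0,0,30],g),(B(.28),g))
print("arc shifts from grip (tool cm)")
p=B(.28)
for th in np.r_[np.arange(.45,2.16,.17),2.13]: print(round(th,2),(g.inv().apply(B(th)-p)/10).round(2)+0)
E
```

```text
t 6.4 pos [419.8 300.2 264.9] F [ 0.1  0.3 -0.5] open 30.1
-> [440.6 300.6 262.2]
    [-0.05, 2.08, 0.27, -0.001, 0.0, 0.001] x 2
-> [440.6 300.6 232.2]
    [0.0, 0.0, 3.0, 0.0, 0.0, 0.0] x 2
arc shifts from grip (tool cm)
0.45 [ 0.    1.52 -1.36]
0.62 [ 0.    3.24 -2.44]
0.79 [ 0.    5.13 -3.22]
0.96 [ 0.    7.11 -3.67]
1.13 [ 0.    9.15 -3.77]
1.3 [ 0.   11.17 -3.53]
1.47 [ 0.   13.12 -2.95]
1.64 [ 0.   14.95 -2.05]
1.81 [ 0.   16.6  -0.85]
1.98 [ 0.   18.02  0.61]
2.15 [ 0.   19.17  2.29]
2.13 [ 0.   19.05  2.08]
```

>>> play_rows(
  steps=[
    [0,2.1,0.3,0,0,0,3.4],
    [0,2.1,0.3,0,0,0,3.4],
    [0,2.1,1.8,0,0,0,3.4],
    [0,2.1,3.3,0,0,0,3.4],
    [0,2.1,3.3,0,0,0,3.4],
    [0,2.1,3.3,0,0,0,3.4],
  ],
)

```text
time: 6.87
eef_pos: [442.2, 300.9, 231.6]
eef_rot: [-2.17, -2.27, 0.003]
wrist_force: [0.6, -0.1, 0.1]
opening: 0.399
finger_force: 0.0
```

>>> play_rows(
  steps=[
    [0,0,0,0,0,0,0.8],
    [0,0,0,0,0,0,0.8],
    [0,0,0,0,0,0,0.8],
    [0,0,0,0,0,0,0.8],
    [0,0,0,0,0,0,0.8],
    [0,0,0,0,0,0,0.8],
  ],
  newtons=25,
)

```text
time: 7.37
eef_pos: [440.0, 301.3, 234.0]
eef_rot: [-2.167, -2.271, 0.003]
wrist_force: [-26.8, -5.6, 18.6]
opening: 0.128
finger_force: 25.6
```

The force is radial outward, so I ease off 3 mm that way.

>>> play_rows(
  steps=[
    [0,-0.2,-0.2,0,0,0,0.8],
    [0,-0.2,-0.2,0,0,0,0.8],
    [0,-0.2,-0.2,0,0,0,0.8],
  ],
)

```text
time: 7.62
eef_pos: [440.2, 301.2, 234.9]
eef_rot: [2.17, 2.272, 0.001]
wrist_force: [2.6, 0.1, -2.4]
opening: 0.127
finger_force: 26.0
```

>>> play_rows(
  steps=[
    [0,0.7,-0.75,0,0,0,0.8],
    [0,1.52,-1.36,0,0,0,0.8],
    [0,2.35,-1.95,0,0,0,0.8],
    [0,3.24,-2.44,0,0,0,0.8],
    [0,4.15,-2.86,0,0,0,0.8],
    [0,5.13,-3.22,0,0,0,0.8],
    [0,5.13,-3.22,0,0,0,0.8],
  ],
)

```text
time: 8.2
eef_pos: [492.4, 303.8, 268.2]
eef_rot: [2.17, 2.272, 0.003]
wrist_force: [-2.3, 0.8, 10.3]
opening: 0.126
finger_force: 27.0
```

>>> play_rows(
  steps=[
    [0,1,-0.35,0,0,0,0.8],
    [0,1.98,-0.55,0,0,0,0.8],
    [0,3,-0.63,0,0,0,0.8],
    [0,4.02,-0.65,0,0,0,0.8],
    [0,5.03,-0.56,0,0,0,0.8],
    [0,6.04,-0.41,0,0,0,0.8],
    [0,7.02,-0.17,0,0,0,0.8],
    [0,7.99,0.17,0,0,0,0.8],
  ],
)

```text
time: 8.87
eef_pos: [571.8, 307.5, 265.0]
eef_rot: [-2.169, -2.272, -0.001]
wrist_force: [-3.0, 1.8, 5.5]
opening: 0.129
finger_force: 26.8
```

>>> play_rows(
  steps=[
    [0,0.94,0.4,0,0,0,0.8],
    [0,1.83,0.88,0,0,0,0.8],
    [0,2.68,1.45,0,0,0,0.8],
    [0,3.48,2.05,0,0,0,0.8],
    [0,4.22,2.78,0,0,0,0.8],
    [0,4.9,3.5,0,0,0,0.8],
    [0,5.45,4.25,0,0,0,0.8],
    [0,5.9,4.95,0,0,0,0.8],
  ],
)

```text
time: 9.53
eef_pos: [630.6, 310.0, 214.4]
eef_rot: [-2.17, -2.272, -0.0]
wrist_force: [-1.0, 4.7, 3.9]
opening: 0.126
finger_force: 27.8
```

>>> play_rows(
  steps=[
    [0,0,0,0,0,0,0.8],
    [0,0,0,0,0,0,0.8],
    [0,0,0,0,0,0,0.8],
    [0,0,0,0,0,0,0.8],
    [0,0,0,0,0,0,0.8],
    [0,0,0,0,0,0,0.8],
  ],
)

```text
time: 10.03
eef_pos: [630.3, 310.0, 214.7]
eef_rot: [2.17, 2.272, 0.001]
wrist_force: [2.4, 5.0, -0.3]
opening: 0.13
finger_force: 27.5
```

```bash
python3 - <<'E'
from h import *
from plant import capture
a=capture("side"); b=capture("top")
crop(a,200,95,100,100,6,"a.png"); crop(b,122,135,80,100,6,"b.png")
cv2.imwrite("pics/tip1.png",np.hstack([cv2.resize(cv2.imread("a.png"),(420,420)),cv2.resize(cv2.imread("b.png"),(336,420))]))
E
```

```text
(no output)
```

View pics/tip1.png

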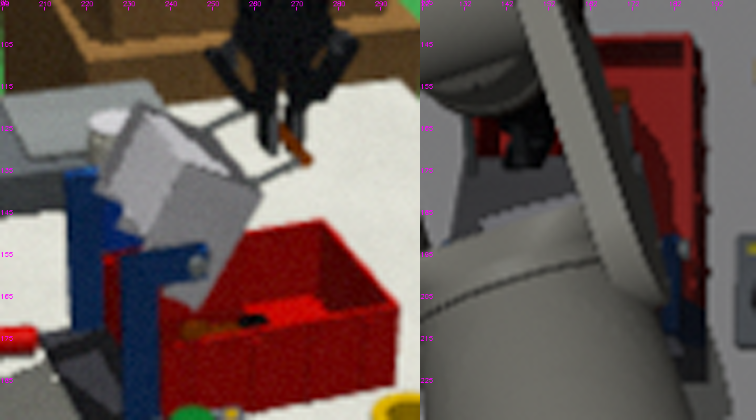

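The side view shows an orange and a black lump in the crate at (245,172). I go on to the stop, then swing back along the arc.

>>> play_rows(
  steps=[
    [0,0.15,0.35,0,0,0,0.8],
    [0,0.3,0.7,0,0,0,0.8],
    [0,0.3,0.7,0,0,0,0.8],
    [0,0.3,0.7,0,0,0,0.8],
    [0,0.15,0.35,0,0,0,0.8],
    [0,0,0,0,0,0,0.8],
    [0,0,0,0,0,0,0.8],
  ],
)

```text
time: 10.72
eef_pos: [630.0, 309.9, 215.1]
eef_rot: [2.17, 2.272, 0.0]
wrist_force: [0.6, 4.3, 1.1]
opening: 0.127
finger_force: 27.8
```

>>> play_rows(
  steps=[
    [0,-0.5,-0.75,0,0,0,0.8],
    [0,-1.03,-1.47,0,0,0,0.8],
    [0,-1.72,-2.24,0,0,0,0.8],
    [0,-2.45,-2.93,0,0,0,0.8],
    [0,-3.25,-3.56,0,0,0,0.8],
    [0,-4.1,-4.13,0,0,0,0.8],
    [0,-5,-4.61,0,0,0,0.8],
    [0,-5.93,-5.03,0,0,0,0.8],
  ],
)

```text
time: 11.38
eef_pos: [571.6, 307.1, 266.6]
eef_rot: [2.169, 2.27, 0.005]
wrist_force: [7.2, 2.9, 6.5]
opening: 0.128
finger_force: 26.1
```

>>> play_rows(
  steps=[
    [0,-0.97,-0.32,0,0,0,0.8],
    [0,-1.95,-0.58,0,0,0,0.8],
    [0,-2.95,-0.74,0,0,0,0.8],
    [0,-3.97,-0.82,0,0,0,0.8],
    [0,-5,-0.81,0,0,0,0.8],
    [0,-6.01,-0.72,0,0,0,0.8],
    [0,-7,-0.54,0,0,0,0.8],
    [0,-7.99,-0.27,0,0,0,0.8],
  ],
)

```text
time: 12.05
eef_pos: [489.9, 303.2, 268.0]
eef_rot: [2.17, 2.272, -0.001]
wrist_force: [2.7, -2.0, 6.2]
opening: 0.125
finger_force: 26.3
```

>>> play_rows(
  steps=[
    [0,-0.97,0.36,0,0,0,0.8],
    [0,-1.89,0.78,0,0,0,0.8],
    [0,-2.77,1.28,0,0,0,0.8],
    [0,-3.61,1.86,0,0,0,0.8],
    [0,-4.4,2.5,0,0,0,0.8],
    [0,-5.13,3.22,0,0,0,0.8],
    [0,-5.7,3.85,0,0,0,0.8],
    [0,-6.18,4.53,0,0,0,0.8],
  ],
)

```text
time: 12.72
eef_pos: [428.3, 300.5, 222.4]
eef_rot: [2.17, 2.272, -0.0]
wrist_force: [4.9, -2.8, 1.6]
opening: 0.129
finger_force: 25.1
```

>>> play_rows(
  steps=[
    [0,-0.5,0.7,0,0,0,0.8],
    [0,-0.89,1.4,0,0,0,0.8],
    [0,-0.89,1.4,0,0,0,0.8],
    [0,-0.89,1.4,0,0,0,0.8],
  ],
)

```text
time: 13.05
eef_pos: [421.3, 300.3, 209.3]
eef_rot: [2.169, 2.27, 0.005]
wrist_force: [14.6, 0.2, 0.8]
opening: 0.127
finger_force: 26.3
```

>>> play_rows(
  steps=[
    [0,0,0.2,0,0,0,0.8],
    [0,0,0.4,0,0,0,0.8],
    [0,0,0.4,0,0,0,0.8],
  ],
)

```text
time: 13.3
eef_pos: [421.4, 300.7, 207.1]
eef_rot: [2.169, 2.27, 0.008]
wrist_force: [5.1, 0.3, 24.0]
opening: 0.128
finger_force: 29.2
```

>>> play_rows(
  steps=[
    [0,-0.1,0.3,0,0,0,0.8],
    [0,-0.1,0.3,0,0,0,0.8],
    [0,-0.1,0.3,0,0,0,0.8],
  ],
)

```text
time: 13.55
eef_pos: [421.3, 300.9, 205.1]
eef_rot: [2.168, 2.269, 0.012]
wrist_force: [10.0, -0.4, 31.1]
opening: 0.125
finger_force: 30.9
```

At the stop, with Fz about 31 N and slipping. I'll release, lift and check.

>>> play_rows(
  steps=[
    [0,0,0,0,0,0,2.8],
    [0,0,0,0,0,0,2.8],
    [0,0,0,0,0,0,2.8],
    [0,0,-6,0,0,0,2.8],
    [0,0,-6,0,0,0,2.8],
    [0,0,-10,0,0,0,2.8],
    [0,0,-10,0,0,0,2.8],
    [0,0,-10,0,0,0,2.8],
  ],
)

```text
time: 14.22
eef_pos: [419.4, 300.5, 303.4]
eef_rot: [2.169, 2.272, 0.004]
wrist_force: [-0.8, -0.3, -1.3]
opening: 0.329
finger_force: 0.0
```

>>> play_rows(
  steps=[
    [-20,-4,0,0,0,0,2.8],
    [-20,-4,0,0,0,0,2.8],
    [-20,-4,0,0,0,0,2.8],
    [-20,-4,0,0,0,0,2.8],
    [-20,-4,0,0,0,0,2.8],
    [-20,-4,0,0,0,0,2.8],
  ],
)

```text
time: 14.72
eef_pos: [387.3, 93.8, 301.0]
eef_rot: [-2.175, -2.267, 0.003]
wrist_force: [0.3, 1.1, -1.1]
opening: 0.331
finger_force: 0.0
```

>>> play_rows(
  steps=[
    [-20,-4,0,0,0,0,2.8],
    [-20,-4,0,0,0,0,2.8],
    [-20,-4,0,0,0,0,2.8],
    [-20,-4,0,0,0,0,2.8],
    [-20,-4,0,0,0,0,2.8],
    [-20,-4,0,0,0,0,2.8],
  ],
)

```text
time: 15.22
eef_pos: [356.1, -108.7, 300.5]
eef_rot: [-2.177, -2.263, 0.003]
wrist_force: [-0.2, 0.7, -0.5]
opening: 0.326
finger_force: 0.0
```

```bash
python3 - <<'E'
from h import *
from plant import capture
a=capture("side"); b=capture("top"); pickle.dump(b,open("top1.pkl","wb"));pickle.dump(a,open("side1.pkl","wb"))
crop(a,195,100,100,95,8,"a.png"); crop(b,122,135,80,95,8,"b.png")
cv2.imwrite("pics/tip2.png",np.hstack([cv2.resize(cv2.imread("a.png"),(440,420)),cv2.resize(cv2.imread("b.png"),(354,420))]))
for th in(0,.05,.1):
    x=np.pi-np.arctan2(55,107)-th; P=[T(120*np.cos(x),y,150+120*np.sin(x)) for y in(59,-59)]
    print(th,w2px(a,P).round(1).tolist(),w2px(b,P).round(1).tolist())
# orange bar measure by mask
for n,c,box in(("side",a,(195,110,225,152)),("top",b,(125,215,180,235))):
    h=cv2.cvtColor(c["color"],cv2.COLOR_BGR2HSV); m=cv2.inRange(h,(6,150,60),(20,255,255)); k=np.zeros_like(m); x0,y0,x1,y1=box; k[y0:y1,x0:x1]=m[y0:y1,x0:x1]
    ys,xs=np.nonzero(k); print(n,len(xs),xs.min(),xs.max(),ys.min(),ys.max(),xs.mean().round(1),ys.mean().round(1))
c=pickle.load(open("top0.pkl","rb")); h=cv2.cvtColor(c["color"],cv2.COLOR_BGR2HSV); m=cv2.inRange(h,(6,150,60),(20,255,255)); ys,xs=np.nonzero(m[215:235,125:180]); print("top0",xs.mean()+125,ys.mean()+215)
E
```

```text
0 [[202.7, 129.7], [211.9, 144.4]] [[132.0, 229.2], [172.6, 228.0]]
0.05 [[203.5, 128.2], [212.7, 142.8]] [[131.5, 228.1], [172.3, 226.9]]
0.1 [[204.3, 126.7], [213.6, 141.3]] [[131.1, 226.9], [172.0, 225.7]]Traceback (most recent call last):
  File "<stdin>", line 12, in <module>
    return umr_minimum(a, axis, None, out, keepdims, initial, where)
ValueError: zero-size array to reduction operation minimum which has no identity
```

View pics/tip2.png

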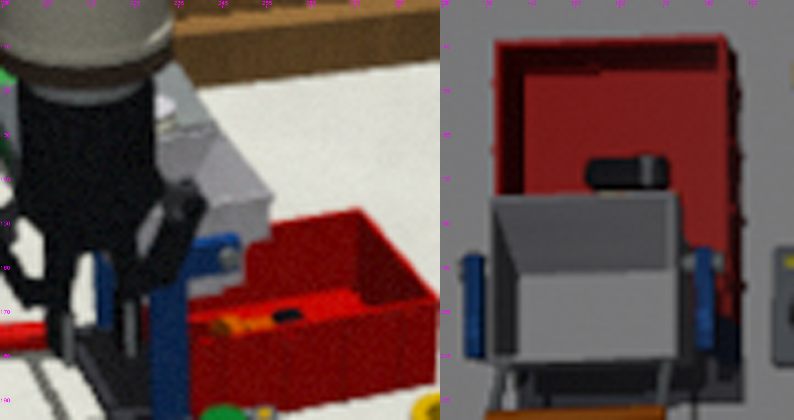

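The hopper is empty. The crate shows the black lump at (157,173) with orange next to it. I'll check the bar numerically against the start picture and measure the plaque top edges with masks.

```bash
python3 - <<'E'
from h import *
a=pickle.load(open("top0.pkl","rb")); b=pickle.load(open("top1.pkl","rb"))
for c in(a,b):
    h=cv2.cvtColor(c["color"],cv2.COLOR_BGR2HSV); m=cv2.inRange(h,(6,150,60),(20,255,255)); ys,xs=np.nonzero(m[215:235,125:180]); print("bar",len(xs),xs.mean()+125,ys.mean()+215)
# plaques: near top edge = lower boundary of the brighter top strip
h=cv2.cvtColor(a["color"],cv2.COLOR_BGR2HSV)
S=np.array([534.4,-319.484]); 
for n,lo,hi,(x0,y0,x1,y1) in (("red",(0,120,40),(5,255,255),(330,220,378,240)),("blue",(110,120,40),(125,255,255),(330,186,374,202)),("green",(50,120,20),(80,255,255),(330,168,374,184))):
    m=cv2.inRange(h,lo,hi); k=np.zeros_like(m); k[y0:y1,x0:x1]=m[y0:y1,x0:x1]
    ys,xs=np.nonzero(k); xr=np.arange(xs.min()+8,xs.max()-2)
    bot=np.array([ys[xs==x].max()+.5 for x in xr]); pf=np.polyfit(xr,bot,1)
    # ends of bottom edge
    wide=[(y,xs[ys==y].min(),xs[ys==y].max()) for y in range(ys.min(),ys.max()+1)]
    L=px2w(a,[(x,np.polyval(pf,x)) for x in (xr[0],xr[-1])],95.2); v=L[0]-L[1]
    xm=xs.max()+.5; end=px2w(a,[(xm,np.polyval(pf,xm))],96)[0]
    print(n,len(xs),xs.min(),xs.max(),"yaw",np.degrees(np.arctan2(-v[0],v[1])).round(2),"right end",end.round(1),"edge pts",L.round(1).tolist())
E
```

```text
bar 144 151.53472222222223 228.57638888888889
bar 143 151.48951048951048 228.56643356643357
red 154 338 372 yaw 6.78 right end [ 423.8 -378.1   96. ] edge pts [[413.7, -293.5, 95.2], [422.5, -367.1, 95.2]]
blue 214 335 369 yaw 6.58 right end [ 542.1 -370.3   96. ] edge pts [[532.3, -284.8, 95.2], [540.8, -359.2, 95.2]]
green 65 339 368 yaw 8.09 right end [ 604.8 -367.9   96. ] edge pts [[595.0, -298.3, 95.2], [603.3, -356.8, 95.2]]
```

The hopper is back at exactly its starting angle. Now plan the plaques: tool tilted 20°, plaque yaw about 6.6°, green first.

```bash
cat >> h.py <<'E'
SY,RY=6.6,-3.43
Sz=R.from_euler('z',SY,degrees=True).as_matrix(); Kz=R.from_euler('z',RY,degrees=True).as_matrix()
S=lambda x,y,z: Sz@[x,y,z]+[534.4,-319.5,0]
K=lambda x,y,z: Kz@[x,y,z]+[584.04,-10.9,0]
PL=dict(red=(-98.5,2.9),blue=(21.5,-2.4),green=(81.5,-7.0))
s20,c20=np.sin(np.radians(20)),np.cos(np.radians(20))
def pick(n,back=0):
    x,y=PL[n]; k=20+back
    return S(x-k*s20,y,59+k*c20),down(SY,20)
def slot(x,z): return K(x,0,z),down(RY)
E
python3 - <<'E'
from h import *
plan(pick("green",90),pick("green"))
print("--- from grip"); plan(pick("green",120),slot(90,210),slot(90,105),start=pick("green"))
E
```

```text
t 15.3 pos [ 357.1 -104.2  300.8] F [-0.2  0.7  0.4] open 28.1
-> [ 578.8 -321.4  162.4]
    [-11.32, 10.63, 6.89, -0.175, 0.006, -0.037] x 6
    [-11.72, 8.86, 8.53, -0.175, 0.006, -0.037] x 6
-> [ 609.4 -317.9   77.8]
    [0.0, 0.0, 9.0, 0.0, 0.0, 0.0] x 4
--- from grip
-> [ 568.6 -322.6  190.6]
    [0.0, 0.0, -12.0, 0.0, 0.0, 0.0] x 5
-> [673.9 -16.3 210. ]
    [14.61, 6.9, 1.48, 0.174, -0.015, 0.087] x 6
    [15.17, 5.75, 0.14, 0.174, -0.015, 0.087] x 6
-> [673.9 -16.3 105. ]
    [0.0, 0.0, 10.5, 0.0, 0.0, 0.0] x 4
```

>>> play_rows(
  steps=[
    [-11.32,10.63,6.9,-0.175,0.006,-0.037,3],
    [-11.32,10.63,6.9,-0.175,0.006,-0.037,3],
    [-11.32,10.63,6.9,-0.175,0.006,-0.037,3],
    [-11.32,10.63,6.9,-0.175,0.006,-0.037,3],
    [-11.32,10.63,6.9,-0.175,0.006,-0.037,3],
    [-11.32,10.63,6.9,-0.175,0.006,-0.037,3],
  ],
)

```text
time: 15.82
eef_pos: [469.9, -210.2, 230.1]
eef_rot: [2.047, 2.227, 0.198]
wrist_force: [-0.7, 0.9, 0.0]
opening: 0.35
finger_force: 0.0
```

>>> play_rows(
  steps=[
    [-11.72,8.86,8.53,-0.175,0.006,-0.037,3],
    [-11.72,8.86,8.53,-0.175,0.006,-0.037,3],
    [-11.72,8.86,8.53,-0.175,0.006,-0.037,3],
    [-11.72,8.86,8.53,-0.175,0.006,-0.037,3],
    [-11.72,8.86,8.53,-0.175,0.006,-0.037,3],
    [-11.72,8.86,8.53,-0.175,0.006,-0.037,3],
    [-11.72,8.86,8.53,-0.175,0.006,-0.037,3],
    [-11.72,8.86,8.53,-0.175,0.006,-0.037,3],
  ],
)

```text
time: 16.48
eef_pos: [580.6, -317.7, 165.9]
eef_rot: [1.91, 2.159, 0.381]
wrist_force: [0.2, 0.7, 1.1]
opening: 0.352
finger_force: 0.0
```

```bash
python3 - <<'E'
from h import *
from plant import capture
plan(pick("green",60),pick("green"))
c=capture("side"); crop(c,245,185,140,115,5,"pics/s3.png")
E
```

```text
t 16.5 pos [ 580.6 -317.7  165.9] F [0.2 0.7 1.1] open 30.0
-> [ 589.  -320.2  134.2]
    [-0.35, -0.34, 3.26, 0.002, 0.0, 0.007] x 2
-> [ 609.4 -317.9   77.8]
    [0.0, 0.0, 6.0, 0.0, 0.0, 0.0] x 3
```

View pics/s3.png

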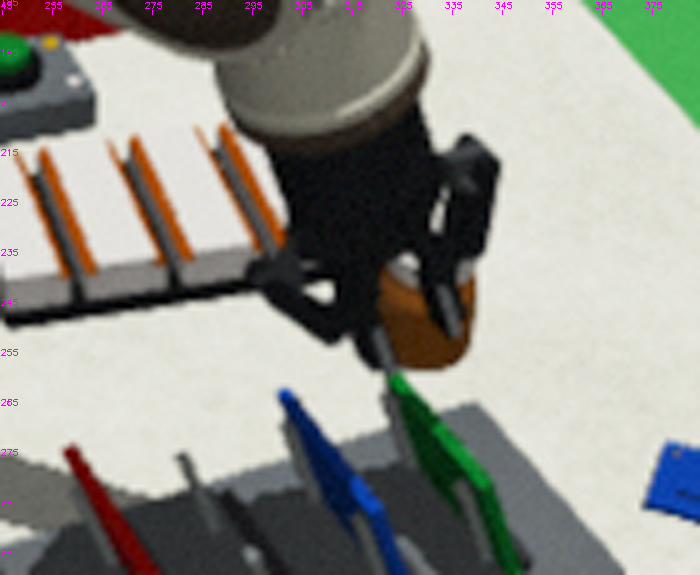

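The tool is tilted like the plaque, with the fingers straddling above green's top edge at (325,260). I go down to a staging point and read at rest.

>>> play_rows(
  steps=[
    [-0.35,-0.34,3.2,0,0,0.005,3],
    [-0.35,-0.34,3.2,0,0,0.005,3],
    [-0.35,-0.34,3.2,0,0,0.005,3],
    [-0.35,-0.34,3.2,0,0,0.005,3],
    [-0.35,-0.34,3.2,0,0,0.005,3],
  ],
)

```text
time: 16.95
eef_pos: [588.9, -321.9, 134.9]
eef_rot: [1.916, 2.153, 0.382]
wrist_force: [0.7, -0.0, 0.2]
opening: 0.353
finger_force: 0.0
```

```bash
python3 - <<'E'
from h import *
plan(pick("green"))
E
```

```text
t 16.9 pos [ 588.9 -321.9  134.9] F [ 0.7 -0.   0.2] open 30.1
-> [ 609.4 -317.9   77.8]
    [0.17, -0.01, 6.08, 0.003, 0.001, 0.001] x 3
```

>>> play_rows(
  steps=[
    [0.15,0,3,0,0,0,3],
    [0.15,0,6,0,0,0,3],
    [0.15,0,6,0,0,0,3],
    [0.15,0,6,0,0,0,3],
  ],
)

```text
time: 17.28
eef_pos: [609.2, -317.6, 76.4]
eef_rot: [1.918, 2.155, 0.382]
wrist_force: [-0.6, 0.1, 0.6]
opening: 0.348
finger_force: 0.0
```

>>> play_rows(
  steps=[
    [0,0,0,0,0,0,0.4],
    [0,0,0,0,0,0,0.4],
    [0,0,0,0,0,0,0.4],
    [0,0,0,0,0,0,0.4],
    [0,0,0,0,0,0,0.4],
  ],
  newtons=40,
)

```text
time: 17.7
eef_pos: [609.1, -318.4, 77.6]
eef_rot: [1.918, 2.153, 0.382]
wrist_force: [-4.4, 0.8, 6.8]
opening: 0.084
finger_force: 44.7
```

>>> play_rows(
  steps=[
    [0,0,-2,0,0,0,0.4],
    [0,0,-4,0,0,0,0.4],
    [0,0,-8,0,0,0,0.4],
    [0,0,-12,0,0,0,0.4],
    [0,0,-12,0,0,0,0.4],
    [0,0,-12,0,0,0,0.4],
  ],
)

```text
time: 18.2
eef_pos: [568.2, -323.6, 192.3]
eef_rot: [1.916, 2.151, 0.381]
wrist_force: [-0.4, -0.5, -0.8]
opening: 0.085
finger_force: 44.3
```

>>> play_rows(
  steps=[
    [14.61,6.9,1.48,0.174,-0.015,0.087,0.4],
    [14.61,6.9,1.48,0.174,-0.015,0.087,0.4],
    [14.61,6.9,1.48,0.174,-0.015,0.087,0.4],
    [14.61,6.9,1.48,0.174,-0.015,0.087,0.4],
    [14.61,6.9,1.48,0.174,-0.015,0.087,0.4],
    [14.61,6.9,1.48,0.174,-0.015,0.087,0.4],
  ],
)

```text
time: 18.7
eef_pos: [621.1, -167.0, 198.0]
eef_rot: [2.103, 2.169, 0.2]
wrist_force: [-0.5, -0.6, -1.8]
opening: 0.085
finger_force: 44.2
```

>>> play_rows(
  steps=[
    [15.17,5.75,0.14,0.174,-0.015,0.087,0.4],
    [15.17,5.75,0.14,0.174,-0.015,0.087,0.4],
    [15.17,5.75,0.14,0.174,-0.015,0.087,0.4],
    [15.17,5.75,0.14,0.174,-0.015,0.087,0.4],
    [15.17,5.75,0.14,0.174,-0.015,0.087,0.4],
    [15.17,5.75,0.14,0.174,-0.015,0.087,0.4],
    [15.17,5.75,0.14,0.174,-0.015,0.087,0.4],
    [15.17,5.75,0.14,0.174,-0.015,0.087,0.4],
  ],
)

```text
time: 19.37
eef_pos: [672.9, -18.3, 208.6]
eef_rot: [-2.288, -2.151, -0.002]
wrist_force: [0.5, 0.3, 0.5]
opening: 0.092
finger_force: 44.2
```

```bash
python3 - <<'E'
from h import *
plan(slot(90,110))
E
```

```text
t 19.4 pos [672.9 -18.3 208.6] F [0.5 0.3 0.5] open 7.9
-> [673.9 -16.3 110. ]
    [0.19, 0.09, 9.86, 0.0, -0.001, -0.002] x 4
```

>>> play_rows(
  steps=[
    [0.19,0.09,9.9,0,0,0,0.4],
    [0.19,0.09,9.9,0,0,0,0.4],
    [0.19,0.09,9.9,0,0,0,0.4],
    [0.19,0.09,9.9,0,0,0,0.4],
    [0.19,0.09,9.9,0,0,0,0.4],
  ],
)

```text
time: 19.78
eef_pos: [674.1, -15.8, 110.2]
eef_rot: [-2.288, -2.152, -0.002]
wrist_force: [-0.6, 0.0, 0.3]
opening: 0.086
finger_force: 44.1
```

>>> play_rows(
  steps=[
    [0,0,0.6,0,0,0,0.4],
    [0,0,1.2,0,0,0,0.4],
    [0,0,1.8,0,0,0,0.4],
    [0,0,1.8,0,0,0,0.4],
  ],
)

```text
time: 20.12
eef_pos: [674.1, -14.5, 91.4]
eef_rot: [-2.286, -2.153, -0.002]
wrist_force: [0.1, 1.1, -1.4]
opening: 0.086
finger_force: 44.1
```

```bash
python3 - <<'E'
from h import *
from plant import capture
plan(slot(90,72))
c=capture("side"); crop(c,250,170,130,100,6,"pics/s4.png")
E
```

```text
t 20.1 pos [674.1 -14.5  91.4] F [ 0.1  1.1 -1.4] open 7.4
-> [673.9 -16.3  72. ]
    [-0.18, -0.01, 1.94, 0.0, -0.002, 0.0] x 2
```

View pics/s4.png

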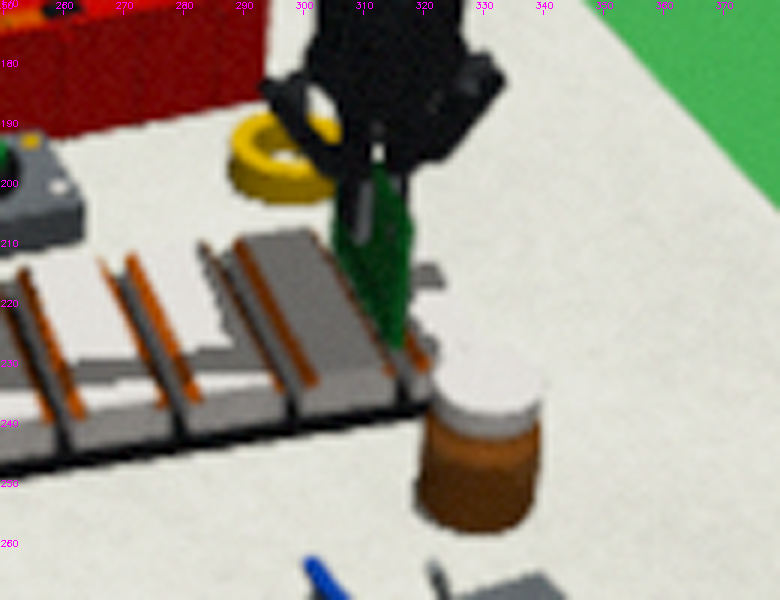

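The green plaque is upright over the far slot, its lower edge at about (312,224) lined up with the slot mouth. I continue down and watch the force.

>>> play_rows(
  steps=[
    [0,0,0.5,0,0,0,0.4],
    [0,0,1,0,0,0,0.4],
    [0,0,1.5,0,0,0,0.4],
    [0,0,1.9,0,0,0,0.4],
    [0,0,1.9,0,0,0,0.4],
  ],
)

```text
time: 20.58
eef_pos: [673.9, -14.4, 71.8]
eef_rot: [-2.286, -2.153, -0.001]
wrist_force: [-0.5, -0.2, -0.0]
opening: 0.087
finger_force: 44.1
```

>>> play_rows(
  steps=[
    [0,0,0.2,0,0,0,0.4],
    [0,0,0.3,0,0,0,0.4],
    [0,0,0.3,0,0,0,0.4],
  ],
)

```text
time: 20.83
eef_pos: [674.5, -14.4, 70.3]
eef_rot: [-2.287, -2.154, -0.003]
wrist_force: [0.4, -0.1, -1.2]
opening: 0.093
finger_force: 44.2
```

>>> play_rows(
  steps=[
    [0,0,0.2,0,0,0,0.4],
    [0,0,0.3,0,0,0,0.4],
    [0,0,0.3,0,0,0,0.4],
  ],
)

```text
time: 21.08
eef_pos: [675.1, -14.4, 70.0]
eef_rot: [2.285, 2.153, 0.006]
wrist_force: [-9.0, 2.1, 26.9]
opening: 0.087
finger_force: 48.2
```

>>> play_rows(
  steps=[
    [0,0,0.1,0,0,0,0.4],
    [0,0,0.2,0,0,0,0.4],
    [0,0,0.2,0,0,0,0.4],
  ],
)

```text
time: 21.33
eef_pos: [675.4, -14.4, 69.8]
eef_rot: [2.284, 2.152, 0.007]
wrist_force: [-16.4, 2.7, 46.4]
opening: 0.085
finger_force: 51.2
```

Contact came at TCP z ≈ 70, which matches the slot floor. I relax, release and retreat, then plan blue.

>>> play_rows(
  steps=[
    [0,0,-0.3,0,0,0,0.4],
    [0,0,-0.3,0,0,0,0.4],
    [0,0,-0.3,0,0,0,2.6],
    [0,0,-0.3,0,0,0,2.6],
    [0,0,-0.3,0,0,0,2.6],
    [0,0,-3.5,0,0,0,2.6],
    [0,0,-7,0,0,0,2.6],
    [0,0,-11,0,0,0,2.6],
  ],
)

```text
time: 22.0
eef_pos: [673.5, -14.5, 174.6]
eef_rot: [-2.285, -2.152, 0.0]
wrist_force: [0.5, -0.2, 0.8]
opening: 0.304
finger_force: 0.0
```

>>> play_rows(
  steps=[
    [0,0,-2,0,0,0,3],
    [0,0,-2,0,0,0,3],
    [0,0,-2,0,0,0,3],
  ],
)

```text
time: 22.25
eef_pos: [674.6, -14.7, 196.1]
eef_rot: [2.286, 2.153, 0.005]
wrist_force: [-0.0, 0.1, -0.4]
opening: 0.354
finger_force: 0.0
```

```bash
python3 - <<'E'
from h import *
plan(pick("blue",70),pick("blue"))
print("--- from grip"); plan(pick("blue",120),slot(30,210),slot(30,85),start=pick("blue"))
E
```

```text
t 22.2 pos [674.6 -14.7 196.1] F [-0.   0.1 -0.4] open 30.3
-> [ 525.5 -323.   143.6]
    [-15.83, -6.53, 2.59, -0.173, 0.015, -0.087] x 6
    [-15.22, -8.2, 1.08, -0.173, 0.015, -0.087] x 6
-> [ 549.2 -320.2   77.8]
    [0.0, 0.0, 7.0, 0.0, 0.0, 0.0] x 3
--- from grip
-> [ 508.5 -324.9  190.6]
    [0.0, 0.0, -12.0, 0.0, 0.0, 0.0] x 4
-> [614.  -12.7 210. ]
    [14.9, 6.94, 1.49, 0.174, -0.015, 0.087] x 6
    [15.47, 5.77, 0.15, 0.174, -0.015, 0.087] x 6
-> [614.  -12.7  85. ]
    [0.0, 0.0, 12.5, 0.0, 0.0, 0.0] x 5
```

>>> play_rows(
  steps=[
    [-15.83,-6.53,2.3,-0.173,0.015,-0.087,3],
    [-15.83,-6.53,2.3,-0.173,0.015,-0.087,3],
    [-15.83,-6.53,2.3,-0.173,0.015,-0.087,3],
    [-15.83,-6.53,2.3,-0.173,0.015,-0.087,3],
    [-15.83,-6.53,2.3,-0.173,0.015,-0.087,3],
    [-15.83,-6.53,2.3,-0.173,0.015,-0.087,3],
    [-15.83,-6.53,2.3,-0.173,0.015,-0.087,3],
  ],
)

```text
time: 22.83
eef_pos: [599.2, -169.0, 170.7]
eef_rot: [2.109, 2.164, 0.198]
wrist_force: [0.6, 1.0, -0.5]
opening: 0.349
finger_force: 0.0
```

>>> play_rows(
  steps=[
    [-15.22,-8.2,1.08,-0.173,0.015,-0.087,3],
    [-15.22,-8.2,1.08,-0.173,0.015,-0.087,3],
    [-15.22,-8.2,1.08,-0.173,0.015,-0.087,3],
    [-15.22,-8.2,1.08,-0.173,0.015,-0.087,3],
    [-15.22,-8.2,1.08,-0.173,0.015,-0.087,3],
    [-15.22,-8.2,1.08,-0.173,0.015,-0.087,3],
    [-15.22,-8.2,1.08,-0.173,0.015,-0.087,3],
    [-15.22,-8.2,1.08,-0.173,0.015,-0.087,3],
  ],
)

```text
time: 23.5
eef_pos: [525.9, -321.5, 145.3]
eef_rot: [1.919, 2.157, 0.381]
wrist_force: [0.2, 0.4, 0.7]
opening: 0.35
finger_force: 0.0
```

```bash
python3 - <<'E'
from h import *
plan(pick("blue"))
E
```

```text
t 23.5 pos [ 525.9 -321.5  145.3] F [0.2 0.4 0.7] open 29.9
-> [ 549.2 -320.2   77.8]
    [-0.15, -0.11, 7.14, -0.001, -0.002, 0.001] x 3
```

>>> play_rows(
  steps=[
    [-0.1,-0.1,3.5,0,0,0,3],
    [-0.1,-0.1,7.1,0,0,0,3],
    [-0.1,-0.1,7.1,0,0,0,3],
    [-0.1,-0.1,7.1,0,0,0,3],
    [-0.1,-0.1,7.1,0,0,0,3],
  ],
)

```text
time: 23.92
eef_pos: [549.1, -320.5, 80.0]
eef_rot: [1.917, 2.157, 0.38]
wrist_force: [-0.6, 0.4, 0.8]
opening: 0.349
finger_force: 0.0
```

>>> play_rows(
  steps=[
    [0,0,0,0,0,0,0.4],
    [0,0,0,0,0,0,0.4],
    [0,0,0,0,0,0,0.4],
    [0,0,0,0,0,0,0.4],
    [0,0,0,0,0,0,0.4],
  ],
  newtons=40,
)

```text
time: 24.33
eef_pos: [548.4, -321.5, 80.4]
eef_rot: [1.918, 2.154, 0.38]
wrist_force: [-6.3, 1.8, 8.5]
opening: 0.086
finger_force: 43.0
```

>>> play_rows(
  steps=[
    [0,0,-2,0,0,0,0.4],
    [0,0,-4,0,0,0,0.4],
    [0,0,-8,0,0,0,0.4],
    [0,0,-12,0,0,0,0.4],
    [0,0,-12,0,0,0,0.4],
    [0,0,-12,0,0,0,0.4],
  ],
)

```text
time: 24.83
eef_pos: [507.6, -326.9, 194.9]
eef_rot: [1.916, 2.151, 0.378]
wrist_force: [0.2, 0.5, -1.6]
opening: 0.081
finger_force: 42.3
```

>>> play_rows(
  steps=[
    [15,6.94,1.49,0.174,-0.015,0.087,0.4],
    [15,6.94,1.49,0.174,-0.015,0.087,0.4],
    [15,6.94,1.49,0.174,-0.015,0.087,0.4],
    [15,6.94,1.49,0.174,-0.015,0.087,0.4],
    [15,6.94,1.49,0.174,-0.015,0.087,0.4],
    [15,6.94,1.49,0.174,-0.015,0.087,0.4],
    [15,6.94,1.49,0.174,-0.015,0.087,0.4],
  ],
)

```text
time: 25.42
eef_pos: [560.1, -168.2, 200.6]
eef_rot: [2.105, 2.167, 0.197]
wrist_force: [0.2, -0.3, -0.2]
opening: 0.086
finger_force: 42.1
```

>>> play_rows(
  steps=[
    [15.5,5.77,0.15,0.174,-0.015,0.087,0.4],
    [15.5,5.77,0.15,0.174,-0.015,0.087,0.4],
    [15.5,5.77,0.15,0.174,-0.015,0.087,0.4],
    [15.5,5.77,0.15,0.174,-0.015,0.087,0.4],
    [15.5,5.77,0.15,0.174,-0.015,0.087,0.4],
    [15.5,5.77,0.15,0.174,-0.015,0.087,0.4],
    [15.5,5.77,0.15,0.174,-0.015,0.087,0.4],
    [15.5,5.77,0.15,0.174,-0.015,0.087,0.4],
  ],
)

```text
time: 26.08
eef_pos: [612.6, -14.0, 210.6]
eef_rot: [-2.287, -2.151, 0.0]
wrist_force: [-0.6, 0.0, -0.7]
opening: 0.09
finger_force: 42.2
```

```bash
python3 - <<'E'
from h import *
plan(slot(30,110))
E
```

```text
t 26.1 pos [612.6 -14.  210.6] F [-0.6  0.  -0.7] open 7.7
-> [614.  -12.7 110. ]
    [0.13, 0.15, 10.06, -0.002, -0.001, -0.002] x 4
```

>>> play_rows(
  steps=[
    [0.13,0.15,10,0,0,0,0.4],
    [0.13,0.15,10,0,0,0,0.4],
    [0.13,0.15,10,0,0,0,0.4],
    [0.13,0.15,10,0,0,0,0.4],
    [0.13,0.15,10,0,0,0,0.4],
  ],
)

```text
time: 26.5
eef_pos: [614.1, -12.2, 111.1]
eef_rot: [-2.287, -2.15, 0.0]
wrist_force: [0.3, -0.9, -0.3]
opening: 0.089
finger_force: 42.0
```

>>> play_rows(
  steps=[
    [0,0,0.7,0,0,0,0.4],
    [0,0,1.4,0,0,0,0.4],
    [0,0,2,0,0,0,0.4],
    [0,0,2.4,0,0,0,0.4],
    [0,0,2.4,0,0,0,0.4],
  ],
)

```text
time: 26.92
eef_pos: [614.0, -10.9, 86.2]
eef_rot: [-2.285, -2.152, 0.0]
wrist_force: [0.2, 0.7, -1.1]
opening: 0.088
finger_force: 42.1
```

>>> play_rows(
  steps=[
    [0,0,0.4,0,0,0,0.4],
    [0,0,0.8,0,0,0,0.4],
    [0,0,1.2,0,0,0,0.4],
    [0,0,1.2,0,0,0,0.4],
  ],
)

```text
time: 27.25
eef_pos: [614.0, -10.8, 74.0]
eef_rot: [-2.285, -2.152, 0.001]
wrist_force: [-0.1, -0.2, -0.2]
opening: 0.086
finger_force: 42.1
```

>>> play_rows(
  steps=[
    [0,0,0.1,0,0,0,0.4],
    [0,0,0.2,0,0,0,0.4],
    [0,0,0.2,0,0,0,0.4],
  ],
)

```text
time: 27.5
eef_pos: [614.5, -10.9, 73.1]
eef_rot: [-2.286, -2.153, -0.001]
wrist_force: [0.6, -0.3, -0.6]
opening: 0.088
finger_force: 42.1
```

>>> play_rows(
  steps=[
    [0,0,0.1,0,0,0,0.4],
    [0,0,0.2,0,0,0,0.4],
    [0,0,0.2,0,0,0,0.4],
  ],
)

```text
time: 27.75
eef_pos: [614.8, -10.8, 73.0]
eef_rot: [-2.286, -2.154, -0.002]
wrist_force: [-7.4, 2.8, 22.3]
opening: 0.088
finger_force: 45.6
```

>>> play_rows(
  steps=[
    [0,0,-0.15,0,0,0,0.4],
    [0,0,-0.15,0,0,0,0.4],
    [0,0,-0.15,0,0,0,2.6],
    [0,0,-0.15,0,0,0,2.6],
    [0,0,-0.15,0,0,0,2.6],
    [0,0,-3.5,0,0,0,2.6],
    [0,0,-7,0,0,0,2.6],
    [0,0,-11,0,0,0,2.6],
  ],
)

```text
time: 28.42
eef_pos: [613.7, -11.0, 180.9]
eef_rot: [-2.284, -2.151, 0.002]
wrist_force: [0.9, -0.1, 0.7]
opening: 0.304
finger_force: 0.0
```

>>> play_rows(
  steps=[
    [0,0,-2,0,0,0,3],
    [0,0,-2,0,0,0,3],
    [0,0,-2,0,0,0,3],
  ],
)

```text
time: 28.67
eef_pos: [614.8, -11.2, 202.1]
eef_rot: [2.287, 2.154, 0.003]
wrist_force: [0.9, -0.8, -0.6]
opening: 0.347
finger_force: 0.0
```

```bash
python3 - <<'E'
from h import *
plan(pick("red",70),pick("red"))
print("--- from grip"); plan(pick("red",120),slot(-30,210),slot(-30,85),start=pick("red"))
E
```

```text
t 28.7 pos [614.8 -11.2 202.1] F [ 0.9 -0.8 -0.6] open 29.6
-> [ 405.6 -331.5  143.6]
    [-16.61, -9.49, 2.89, -0.173, 0.015, -0.087] x 6
    [-15.74, -11.22, 0.85, -0.173, 0.015, -0.087] x 6
-> [ 429.4 -328.7   77.8]
    [0.0, 0.0, 7.0, 0.0, 0.0, 0.0] x 3
--- from grip
-> [ 388.7 -333.4  190.6]
    [0.0, 0.0, -12.0, 0.0, 0.0, 0.0] x 4
-> [554.1  -9.1 210. ]
    [15.16, 9.81, 2.53, 0.174, -0.015, 0.087] x 6
    [15.99, 8.73, 0.68, 0.174, -0.015, 0.087] x 6
-> [554.1  -9.1  85. ]
    [0.0, 0.0, 12.5, 0.0, 0.0, 0.0] x 5
```

>>> play_rows(
  steps=[
    [-16.61,-9.49,2.6,-0.173,0.015,-0.087,3],
    [-16.61,-9.49,2.6,-0.173,0.015,-0.087,3],
    [-16.61,-9.49,2.6,-0.173,0.015,-0.087,3],
    [-16.61,-9.49,2.6,-0.173,0.015,-0.087,3],
    [-16.61,-9.49,2.6,-0.173,0.015,-0.087,3],
    [-16.61,-9.49,2.6,-0.173,0.015,-0.087,3],
    [-16.61,-9.49,2.6,-0.173,0.015,-0.087,3],
    [-16.61,-9.49,2.6,-0.173,0.015,-0.087,3],
  ],
)

```text
time: 29.33
eef_pos: [509.7, -171.0, 174.1]
eef_rot: [2.109, 2.165, 0.197]
wrist_force: [-0.6, 0.4, 0.4]
opening: 0.353
finger_force: 0.0
```

>>> play_rows(
  steps=[
    [-15.74,-11.22,0.85,-0.173,0.015,-0.087,3],
    [-15.74,-11.22,0.85,-0.173,0.015,-0.087,3],
    [-15.74,-11.22,0.85,-0.173,0.015,-0.087,3],
    [-15.74,-11.22,0.85,-0.173,0.015,-0.087,3],
    [-15.74,-11.22,0.85,-0.173,0.015,-0.087,3],
    [-15.74,-11.22,0.85,-0.173,0.015,-0.087,3],
    [-15.74,-11.22,0.85,-0.173,0.015,-0.087,3],
    [-15.74,-11.22,0.85,-0.173,0.015,-0.087,3],
  ],
)

```text
time: 30.0
eef_pos: [405.8, -330.7, 145.4]
eef_rot: [1.921, 2.158, 0.379]
wrist_force: [0.9, 0.1, -0.4]
opening: 0.351
finger_force: 0.0
```

```bash
python3 - <<'E'
from h import *
plan(pick("red"))
E
```

```text
t 30.0 pos [ 405.8 -330.7  145.4] F [ 0.9  0.1 -0.4] open 30.0
-> [ 429.4 -328.7   77.8]
    [-0.09, -0.06, 7.17, -0.003, -0.002, 0.0] x 3
```

>>> play_rows(
  steps=[
    [-0.05,-0.05,3.5,0,0,0,3],
    [-0.05,-0.05,7.15,0,0,0,3],
    [-0.05,-0.05,7.15,0,0,0,3],
    [-0.05,-0.05,7.15,0,0,0,3],
    [-0.05,-0.05,7.15,0,0,0,3],
  ],
)

```text
time: 30.42
eef_pos: [429.7, -328.4, 79.8]
eef_rot: [1.918, 2.159, 0.378]
wrist_force: [-0.4, -0.5, 1.3]
opening: 0.353
finger_force: 0.0
```

>>> play_rows(
  steps=[
    [0,0,0,0,0,0,0.4],
    [0,0,0,0,0,0,0.4],
    [0,0,0,0,0,0,0.4],
    [0,0,0,0,0,0,0.4],
    [0,0,0,0,0,0,0.4],
  ],
  newtons=40,
)

```text
time: 30.83
eef_pos: [428.9, -329.6, 79.9]
eef_rot: [1.92, 2.156, 0.377]
wrist_force: [-4.8, 2.2, 9.7]
opening: 0.087
finger_force: 43.9
```

>>> play_rows(
  steps=[
    [0,0,-2,0,0,0,0.4],
    [0,0,-4,0,0,0,0.4],
    [0,0,-8,0,0,0,0.4],
    [0,0,-12,0,0,0,0.4],
    [0,0,-12,0,0,0,0.4],
    [0,0,-12,0,0,0,0.4],
  ],
)

```text
time: 31.33
eef_pos: [388.2, -334.9, 194.4]
eef_rot: [1.918, 2.153, 0.375]
wrist_force: [0.0, 0.9, -0.8]
opening: 0.086
finger_force: 42.5
```

>>> play_rows(
  steps=[
    [15.2,9.81,2.53,0.174,-0.015,0.087,0.4],
    [15.2,9.81,2.53,0.174,-0.015,0.087,0.4],
    [15.2,9.81,2.53,0.174,-0.015,0.087,0.4],
    [15.2,9.81,2.53,0.174,-0.015,0.087,0.4],
    [15.2,9.81,2.53,0.174,-0.015,0.087,0.4],
    [15.2,9.81,2.53,0.174,-0.015,0.087,0.4],
    [15.2,9.81,2.53,0.174,-0.015,0.087,0.4],
  ],
)

```text
time: 31.92
eef_pos: [471.5, -169.3, 200.4]
eef_rot: [2.104, 2.17, 0.196]
wrist_force: [0.4, -0.2, -0.5]
opening: 0.083
finger_force: 42.4
```

>>> play_rows(
  steps=[
    [16,8.73,0.68,0.174,-0.015,0.087,0.4],
    [16,8.73,0.68,0.174,-0.015,0.087,0.4],
    [16,8.73,0.68,0.174,-0.015,0.087,0.4],
    [16,8.73,0.68,0.174,-0.015,0.087,0.4],
    [16,8.73,0.68,0.174,-0.015,0.087,0.4],
    [16,8.73,0.68,0.174,-0.015,0.087,0.4],
    [16,8.73,0.68,0.174,-0.015,0.087,0.4],
    [16,8.73,0.68,0.174,-0.015,0.087,0.4],
  ],
)

```text
time: 32.58
eef_pos: [553.3, -10.1, 209.9]
eef_rot: [-2.285, -2.151, 0.003]
wrist_force: [-0.2, 0.4, -0.3]
opening: 0.091
finger_force: 42.3
```

```bash
python3 - <<'E'
from h import *
plan(slot(-30,110))
E
```

```text
t 32.6 pos [553.3 -10.1 209.9] F [-0.2  0.4 -0.3] open 7.8
-> [554.1  -9.1 110. ]
    [0.09, 0.11, 9.99, -0.004, -0.001, -0.001] x 4
```

>>> play_rows(
  steps=[
    [0,0.1,10,0,0,0,0.4],
    [0,0.1,10,0,0,0,0.4],
    [0,0.1,10,0,0,0,0.4],
    [0,0.1,10,0,0,0,0.4],
    [0,0.1,10,0,0,0,0.4],
  ],
)

```text
time: 33.0
eef_pos: [554.0, -10.1, 110.6]
eef_rot: [-2.286, -2.149, 0.003]
wrist_force: [-0.2, 0.2, 0.5]
opening: 0.086
finger_force: 42.3
```

>>> play_rows(
  steps=[
    [0,0,0.7,0,0,0,0.4],
    [0,0,1.4,0,0,0,0.4],
    [0,0,2,0,0,0,0.4],
    [0,0,2.4,0,0,0,0.4],
    [0,0,2.4,0,0,0,0.4],
  ],
)

```text
time: 33.42
eef_pos: [554.0, -8.8, 85.8]
eef_rot: [-2.284, -2.152, 0.003]
wrist_force: [0.4, 0.3, -0.5]
opening: 0.088
finger_force: 42.3
```

>>> play_rows(
  steps=[
    [0,0,0.4,0,0,0,0.4],
    [0,0,0.8,0,0,0,0.4],
    [0,0,1.2,0,0,0,0.4],
    [0,0,1.2,0,0,0,0.4],
  ],
)

```text
time: 33.75
eef_pos: [554.0, -8.7, 73.6]
eef_rot: [-2.284, -2.152, 0.003]
wrist_force: [0.2, 0.4, -0.9]
opening: 0.087
finger_force: 42.3
```

>>> play_rows(
  steps=[
    [0,0,0.1,0,0,0,0.4],
    [0,0,0.2,0,0,0,0.4],
    [0,0,0.2,0,0,0,0.4],
  ],
)

```text
time: 34.0
eef_pos: [554.4, -8.8, 72.5]
eef_rot: [-2.285, -2.152, 0.002]
wrist_force: [0.1, 0.0, 0.1]
opening: 0.086
finger_force: 42.5
```

>>> play_rows(
  steps=[
    [0,0,0.1,0,0,0,0.4],
    [0,0,0.2,0,0,0,0.4],
    [0,0,0.2,0,0,0,0.4],
  ],
)

```text
time: 34.25
eef_pos: [554.7, -8.7, 72.4]
eef_rot: [-2.285, -2.153, 0.0]
wrist_force: [-7.7, 2.0, 25.0]
opening: 0.092
finger_force: 46.1
```

Red is home too. I release, retreat clear and inspect the whole scene before pressing the button.

>>> play_rows(
  steps=[
    [0,0,-0.15,0,0,0,0.4],
    [0,0,-0.15,0,0,0,0.4],
    [0,0,-0.15,0,0,0,2.6],
    [0,0,-0.15,0,0,0,2.6],
    [0,0,-0.15,0,0,0,2.6],
    [0,0,-3.5,0,0,0,2.6],
    [0,0,-7,0,0,0,2.6],
    [0,0,-11,0,0,0,2.6],
  ],
)

```text
time: 34.92
eef_pos: [553.8, -8.9, 180.6]
eef_rot: [-2.283, -2.15, 0.004]
wrist_force: [1.3, 0.4, -0.3]
opening: 0.305
finger_force: 0.0
```

>>> play_rows(
  steps=[
    [0,0,-8,0,0,0,0],
    [0,0,-8,0,0,0,0],
    [4,-22,-8,0,0,0,0],
    [4,-22,-8,0,0,0,0],
    [4,-22,-8,0,0,0,0],
    [4,-22,-8,0,0,0,0],
    [4,-22,-8,0,0,0,0],
    [4,-22,-8,0,0,0,0],
  ],
)

```text
time: 35.58
eef_pos: [333.9, 44.9, 261.2]
eef_rot: [-2.284, -2.153, 0.001]
wrist_force: [-0.3, -0.5, 1.3]
opening: -0.003
finger_force: 0.0
```

>>> play_rows(
  steps=[
    [-10,0,0,0,0,0,0],
    [-20,0,0,0,0,0,0],
    [-20,0,0,0,0,0,0],
    [-20,0,0,0,0,0,0],
    [-20,0,0,0,0,0,0],
    [-20,0,0,0,0,0,0],
  ],
)

```text
time: 36.08
eef_pos: [324.6, -160.6, 260.7]
eef_rot: [-2.29, -2.147, 0.004]
wrist_force: [0.5, 1.4, -0.7]
opening: 0.002
finger_force: 0.0
```

```bash
python3 - <<'E'
from h import *
from plant import capture
a=capture("side"); b=capture("top"); pickle.dump(b,open("top2.pkl","wb"));pickle.dump(a,open("side2.pkl","wb"))
crop(a,230,150,125,120,5,"a.png"); crop(b,122,130,260,135,3,"b.png")
A=cv2.resize(cv2.imread("a.png"),(312,300)); B=cv2.resize(cv2.imread("b.png"),(488,253)); B=cv2.copyMakeBorder(B,0,47,0,0,0)
cv2.imwrite("pics/r1.png",np.hstack([A,B]))
cv2.imwrite("pics/r1.png",cv2.imread("a.png"))
cv2.imwrite("pics/r2.png",cv2.imread("b.png"))
E
```

```text
(no output)
```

View pics/r1.png

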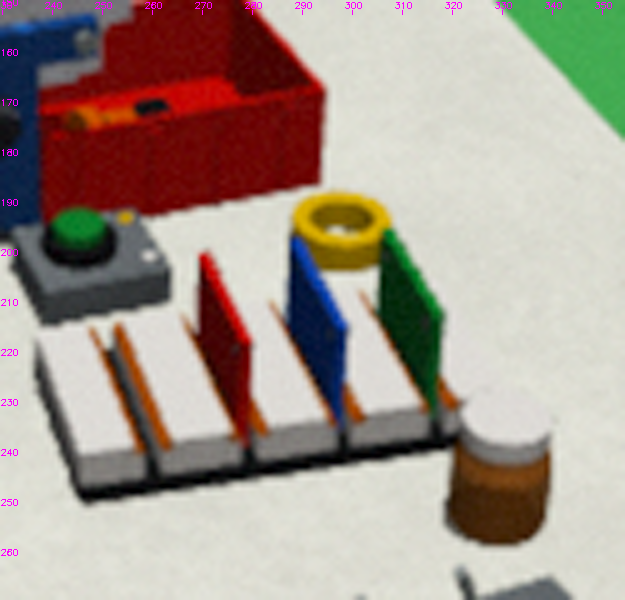

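View pics/r2.png

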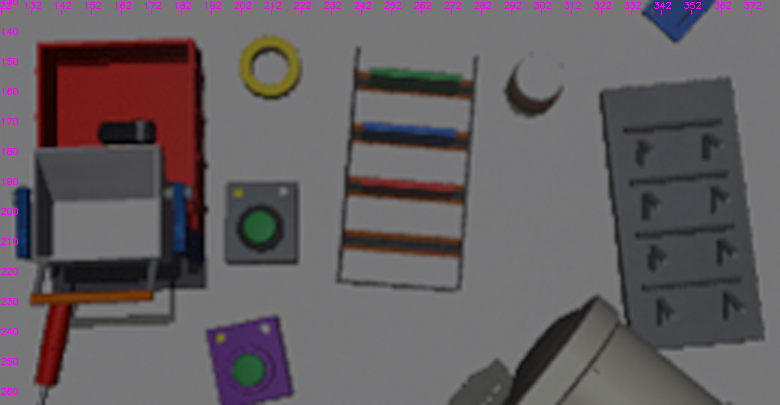

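All three plaques stand upright in the slots, the stand and hopper are empty, and the bystanders haven't moved. I check the plaque corners numerically and plan the press.

```bash
python3 - <<'E'
from h import *
a=pickle.load(open("side2.pkl","rb"))
for n,x in(("red",-30),("blue",30),("green",90)): print(n,"seated -y/+y top corners",w2px(a,[K(x,-50,90),K(x,50,90)]).round(1).tolist(), "if 25 higher",w2px(a,[K(x,-50,115)]).round(1).tolist())
g=down(RY)
plan(([510,154,150],g),([510,154,60],g))
E
```

```text
red seated -y/+y top corners [[278.2, 218.1], [269.4, 200.0]] if 25 higher [[278.4, 211.1]]
blue seated -y/+y top corners [[297.5, 215.4], [287.7, 197.7]] if 25 higher [[297.9, 208.5]]
green seated -y/+y top corners [[316.4, 212.9], [305.8, 195.4]] if 25 higher [[317.0, 206.0]]
t 36.2 pos [ 325.2 -157.4  260.7] F [-0.1  0.6  0.6] open 0.1
-> [510. 154. 150.]
    [16.12, 8.25, 5.53, -0.002, -0.001, -0.002] x 6
    [16.11, 8.27, 5.53, -0.002, -0.001, -0.002] x 6
-> [510. 154.  60.]
    [0.0, 0.0, 9.0, 0.0, 0.0, 0.0] x 4
```

The observed corners — (279,218), (298,215), (317,212) — match the seated projections. Now the button.

>>> play_rows(
  steps=[
    [16.12,8.25,5.5,0,0,0,0],
    [16.12,8.25,5.5,0,0,0,0],
    [16.12,8.25,5.5,0,0,0,0],
    [16.12,8.25,5.5,0,0,0,0],
    [16.12,8.25,5.5,0,0,0,0],
    [16.12,8.25,5.5,0,0,0,0],
    [16.12,8.25,5.5,0,0,0,0],
  ],
)

```text
time: 36.77
eef_pos: [417.2, 2.4, 205.5]
eef_rot: [-2.279, -2.156, 0.003]
wrist_force: [-0.0, -0.2, 0.4]
opening: 0.0
finger_force: 0.0
```

>>> play_rows(
  steps=[
    [16.12,8.25,5.5,0,0,0,0],
    [16.12,8.25,5.5,0,0,0,0],
    [16.12,8.25,5.5,0,0,0,0],
    [16.12,8.25,5.5,0,0,0,0],
    [16.12,8.25,5.5,0,0,0,0],
    [16.12,8.25,5.5,0,0,0,0],
    [16.12,8.25,5.5,0,0,0,0],
    [16.12,8.25,5.5,0,0,0,0],
  ],
)

```text
time: 37.43
eef_pos: [509.0, 155.7, 151.5]
eef_rot: [-2.285, -2.152, 0.002]
wrist_force: [1.2, 0.0, -0.2]
opening: 0.004
finger_force: 0.0
```

>>> play_rows(
  steps=[
    [0,0,4,0,0,0,0],
    [0,0,8.5,0,0,0,0],
    [0,0,8.5,0,0,0,0],
    [0,0,8.5,0,0,0,0],
    [0,0,8.5,0,0,0,0],
  ],
)

```text
time: 37.85
eef_pos: [509.2, 155.4, 67.1]
eef_rot: [-2.287, -2.151, 0.0]
wrist_force: [0.1, -0.1, 2.9]
opening: 0.001
finger_force: 1.4
```

```bash
python3 - <<'E'
from h import *
plan(([510,154,55],down(RY)),([510,154,48],down(RY)))
E
```

```text
t 37.9 pos [509.2 155.4  67.1] F [ 0.1 -0.1  2.9] open 0.1
-> [510. 154.  55.]
    [-0.14, 0.09, 1.21, -0.002, -0.001, -0.001] x 2
-> [510. 154.  48.]
    [0.0, 0.0, 0.7, 0.0, 0.0, 0.0] x 2
```

Contact already at z 67, because the pads stand further forward when shut. I press on in small steps.

>>> play_rows(
  steps=[
    [0,0,0.2,0,0,0,0],
    [0,0,0.4,0,0,0,0],
    [0,0,0.5,0,0,0,0],
    [0,0,0.5,0,0,0,0],
  ],
)

```text
time: 38.18
eef_pos: [509.7, 155.6, 64.2]
eef_rot: [-2.287, -2.153, -0.001]
wrist_force: [-15.4, -7.5, 45.8]
opening: -0.001
finger_force: 22.3
```

>>> play_rows(
  steps=[
    [0,0,0.1,0,0,0,0],
    [0,0,0.2,0,0,0,0],
    [0,0,0.2,0,0,0,0],
  ],
)

```text
time: 38.43
eef_pos: [509.9, 155.7, 63.7]
eef_rot: [-2.287, -2.154, -0.002]
wrist_force: [-25.7, -10.4, 67.4]
opening: 0.002
finger_force: 34.2
```

The force is far above the spring's 4 N. I retreat in small steps to confirm that the travel was the full 6 mm.

>>> play_rows(
  steps=[
    [0,0,-0.5,0,0,0,0],
    [0,0,-0.5,0,0,0,0],
    [0,0,-0.5,0,0,0,0],
  ],
)

```text
time: 38.68
eef_pos: [509.5, 156.0, 65.1]
eef_rot: [-2.287, -2.152, -0.001]
wrist_force: [1.6, -1.7, 3.8]
opening: 0.003
finger_force: 1.9
```

>>> play_rows(
  steps=[
    [0,0,-0.3,0,0,0,0],
    [0,0,-0.3,0,0,0,0],
    [0,0,-0.3,0,0,0,0],
  ],
)

```text
time: 38.93
eef_pos: [509.1, 156.4, 67.0]
eef_rot: [-2.285, -2.152, 0.002]
wrist_force: [1.6, -2.3, 3.6]
opening: 0.003
finger_force: 1.4
```

>>> play_rows(
  steps=[
    [0,0,-0.2,0,0,0,0],
    [0,0,-0.2,0,0,0,0],
    [0,0,-0.2,0,0,0,0],
  ],
)

```text
time: 39.18
eef_pos: [509.0, 156.6, 68.8]
eef_rot: [-2.285, -2.152, 0.002]
wrist_force: [0.1, -1.5, 3.1]
opening: -0.001
finger_force: 1.0
```

>>> play_rows(
  steps=[
    [0,0,-0.2,0,0,0,0],
    [0,0,-0.2,0,0,0,0],
    [0,0,-0.2,0,0,0,0],
  ],
)

```text
time: 39.43
eef_pos: [509.0, 156.7, 70.8]
eef_rot: [-2.284, -2.152, 0.002]
wrist_force: [-0.2, 0.0, 0.9]
opening: -0.001
finger_force: 0.6
```

>>> play_rows(
  steps=[
    [0,0,-0.2,0,0,0,0],
    [0,0,-0.2,0,0,0,0],
    [0,0,-0.2,0,0,0,0],
  ],
)

```text
time: 39.68
eef_pos: [509.0, 156.7, 72.9]
eef_rot: [-2.285, -2.152, 0.002]
wrist_force: [0.2, -0.7, -0.5]
opening: -0.002
finger_force: 0.0
```

>>> play_rows(
  steps=[
    [0,0,-0.2,0,0,0,0],
    [0,0,-0.2,0,0,0,0],
    [0,0,-0.2,0,0,0,0],
  ],
)

```text
time: 39.93
eef_pos: [509.1, 156.6, 75.0]
eef_rot: [-2.285, -2.152, 0.002]
wrist_force: [0.5, 0.2, 0.5]
opening: -0.002
finger_force: 0.0
```

Spring force fades linearly from z 65 to about 71.5, so the button made its full 6 mm. I retreat and hand in.

>>> play_rows(
  steps=[
    [0,0,-4,0,0,0,0],
    [0,0,-8,0,0,0,0],
    [0,0,-12,0,0,0,0],
    [0,0,-12,0,0,0,0],
    [0,0,-12,0,0,0,0],
    [0,0,-12,0,0,0,0],
  ],
)

```text
time: 40.43
eef_pos: [509.2, 156.4, 194.5]
eef_rot: [-2.285, -2.152, 0.002]
wrist_force: [-0.5, 0.5, 0.2]
opening: -0.002
finger_force: 0.0
```

```bash
python3 - <<'E'
from plant import finish_job
print(finish_job())
E
```

```text
the job is handed in; nothing more can be done
None
```

The job is handed in at about 40 s, with no verdict returned: the hopper was emptied and is back upright, the red, blue and green plaques are seated in the rack, and the green button was pressed fully last. I saw the black lump and orange in the crate but could not count both orange lumps separately; the hopper was visibly empty.

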